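Send the blanks into the curing bay and lock its gate

TASK

Slide the work carrier along its track, never lifting it off, so that it pushes in through the sprung gate and stands wholly inside the bay with the gate closed behind it. Then take the lock pin out of the wooden rack and push it fully home in the tilted bush beside the gate, so that the gate is locked; let go of it and leave the other tools, bottles and jars where they are.

Things in the scene. Friction and masses are not known exactly. Their poses are not given: they have to be found in the camera images.
- bay: Curing bay, a grey plate (130 x 395 x 6 mm) with a lane along its y axis. Origin: at bench level, lane centre, under the closed gate; z up, x away from the robot. y > 0: open infeed apron, to +200. At y 0 to 20: two gate posts (x = -35, +36), tops 42 mm up. y < 0: the bay, walls at x = -35 and 35, end wall at y = -187, tops 36 mm up. Carrier travels to -y. In mm.
- gate (a joint): White swing gate, a leaf 66 mm long, 5 thick, top 42 mm over the bench, upright hinge at x = 35, y = 0 mm in the bay's frame. 0 = closed; grows to 1.55 rad as it swings into the bay (to -y); cannot swing outward. A light spring (0.02 to 0.09 N m) shuts it; it closes of itself once the carrier's tail is 65 mm past y = 0.
- carrier_grip (a point): Work carrier on the apron: pale wooden sled, round ends, 90 mm long (its y), 44 wide, 26 high, a white rosette near each end, a dark upright rib across its middle to hold: 32 mm in x, 14 thick in y, 26 to 78 mm above the sled's underside. This point: on the rib over the carrier's centre, 60 mm above the underside (66 above the bench), 18 below the rib's top. 0.15 to 0.3 kg.
- bush_hole0 (a point): Centre of the mouth of the bush: steel block 32 x 32 x 30 mm on a post on the bay's -x side just behind the gate; through hole 12 mm in diameter, 30 long, mouth chamfered, 74 mm above the bench. z points out of the hole, leaning 35 degrees from vertical to the bay's -x (to the robot); y along the lane. A pin in it passes close behind the closed gate.
- lockpin_grip (a point): Lock pin, steel, 126 mm long, upright in a rack hole: shaft 10 mm diameter, 76 long, tapered tip; collar 22 diameter, 5 thick; grip 16 diameter, 45 long, dark grooves. z runs from tip to grip. This point: on the grip's axis, 105 mm from the tip, 21 below the top. Its tip is 40 mm deep in the rack (hole 11.5). The tallest tool in the rack, the only one with a collar.
- lockpin_collar (a point): Centre of the underside of the lock pin's collar, 76 mm above its tip; it lies on the bush's mouth when the pin is home. Same axes as the pin.
- rack: Pale wooden block 160 mm (x) x 52 mm (y) x 50 mm high, origin at the centre of its underside; three holes in a row along its x axis at -50, 0 and +50 mm hold the lock pin and two other tools, in any order. It stands to the left or to the right of the bay.
- punch: Short punch with a dark ball handle, 73 mm long, in the rack (origin at its tip). Leave alone.
- rasp: Small rasp with a tapered wooden handle, 88 mm long, in the rack (origin at its tip). Leave alone.
- brush: Brush lying on the bench between the robot and the bay. Leave alone.
- graver: Graver, 150 mm, with a handle like a screwdriver's, lying on the bench between the robot and the bay. Leave alone.
- oil: Amber bottle, 130 mm tall, 52 mm in diameter, beyond the bay. Leave alone.
- wax: Glass jar with a steel lid, 60 mm tall, 64 mm in diameter, beyond the bay. Leave alone.
Mind the look-alikes: they are no part of the job. Leave any orange look-alike of the part that bears lockpin_grip alone.

How it is judged:
By the outcome, as a careful person would: the job done as asked, in the order asked, and still so for the second after the job is handed in, with the robot touching nothing.
It also fails if it takes over 58 s, if anything falls off the work surface, if the arm or the gripper's body presses on something with over 40 N, if the wrist force passes 120 N, or if a joint passes its speed limit or range.

ROBOT

A 6-joint arm with a two-finger parallel gripper is mounted at the origin on the work surface. World frame = base frame: x ahead of the robot, y to its left, z up, the work surface at z = 0. Lengths are in m, angles in rad, forces in N, time in s.
With the tool pointing down it reaches from about 0.3 to 0.75 m from the base axis. Payload 8.5 kg.
Tool frame: the origin (TCP) lies at the very end of the fingers, on their centre line; the grasp point (between the pads) lies 19 mm behind it (env.grip_point_offset is the distance from the TCP to the grasp point, in m); y points along the fingers, z is the direction in which the jaws open and shut, and the axes are right-handed (so a half turn about y gives the same grasp; the last joint's range is limited). The gripper opens to 88 mm and grips with 3 to 60 N. Pads are 18 mm wide; open, the fingers measure 123 mm over their backs; the gripper's body (75 mm by 187 mm) begins 45 mm behind the grasp point.
Start: joints at [1.022, 0.381, 1.297, -0, 1.464, -0.215], TCP at [0.18, 0.52, 0.239] pointing down, gripper open.
Joint ranges: [-3.11, 3.11], [-0.89, 2.33], [0.22, 2.48], [-1.42, 4.56], [0.17, 2.85], [-2.88, 2.88]. Speed limits (rad/s): [2.39, 2.39, 3.14, 3.14, 3.14, 3.14].

INTERFACE

Orientations are given as a 3x3 rotation matrix whose columns are the frame's x, y, z axes.
In Python, from plant import env, snapshot gives the robot as it stands.
- The arm moves only by the shell command python3 -m pendant 'ROWS' [FORCE]. ROWS is JSON, one flat list of numbers, 7 for each row, row after row: the turn, a rotation vector about the tool's x, y, z each as a share of 90 degrees, from -1 to 1, then the shift along the tool's x, y, z each as a share of 0.05 m, from -1 to 1, then the closure, from 0 (fully open) to 1 (shut). A call has exactly 5 rows; each row shifts and turns the commanded pose from where the row before left it, along the tool's axes as they then stand; what a row does not reach is not made up. A row lasts 1/12 s, in which the tool goes at most 41.7 mm and 7.16 degrees, less where a joint would pass 70% of its speed; a pose out of reach is approached as far as the arm can. A call with a number of a shift or a turn outside -1 to 1 is refused whole. A call with a gripper value outside its range is refused whole. The fingers move at their own pace and stop on an object; FORCE is the grip in N (left out, the last holds). Time passes only in rows, so rows that do not move let the fingers close, or fill a call up. It gives the time, the measured TCP pose, the force and the opening at its end, in the units of the state.
- env.state(): the state, without advancing time (a new reading comes with each control period).
- snapshot(name): name is "scene" or "top" or "wrist"; returns a dict with "image" (420x560x3 uint8, red, green, blue), "camera_matrix" (3x3 intrinsics, pixels), "dist_coeffs" ([k1, k2, p1, p2, k3] as OpenCV has them; the pictures are not rectified), "rvec" (rotation vector, rad) and "tvec" (3), from world to camera coordinates, as OpenCV has them. Camera axes: x right, y down, z forward; pixel columns grow to the right and rows downward; lengths in m; the calibration is good to about 2 mm. A picture is of the moment at which its call begins. There is no depth.
- env.finish_job(): hands the job in, once; it reports no verdict.
The state is a dict: "time": time; "q": joint angles; "qvel": joint speeds; "tau": joint torques, N m; "tcp_pos": TCP position; "tcp_rot": TCP orientation; "force": force on the tool from outside, world axes, zero at the start; "torque": the same for the moment, N m; "grip_width": finger opening in m.
Only numpy, scipy, OpenCV 4.12 (cv2) and the standard library are available. Lean on these libraries where they do the work, as an engineer would, in place of code of your own. Each camera call takes 0.05 s, during which the arm holds its last target.

## Working session

There is one attempt and no reset: what is moved stays moved. The work goes in short steps, Python scripts to look and compute and a shell command to move; the robot and the scene stay as the last step left them, time stands still between calls to the robot, and variables do not carry over. Pictures are saved under pics/ and viewed, and the job is handed in when it is done.

```bash
ls; mkdir -p pics
python3 - <<'E'
from plant import env, snapshot
import cv2,numpy as np
for n in ["scene","top","wrist"]:
    s=snapshot(n); cv2.imwrite(f"pics/{n}0.png",s["image"][:,:,::-1])
    print(n,s["camera_matrix"].tolist(),np.round(s["dist_coeffs"],4).tolist(),s["rvec"],s["tvec"])
st=env.state()
print(st, env.grip_point_offset)
E
```

```text
pics
scene [[502.4409143890099, 0.0, 279.9867883009387], [0.0, 502.4409143890099, 216.75526730255646], [0.0, 0.0, 1.0]] [-0.0372, 0.0, 0.0, 0.0, 0.0] [ 2.08292109  1.42049145 -0.5039882 ] [-0.17712177 -0.35263288  1.52963272]
top [[409.7798303776286, 0.0, 275.27926508209026], [0.0, 409.7798303776286, 216.4370585610346], [0.0, 0.0, 1.0]] [-0.0946, 0.0, 0.0, 0.0, 0.0] [ 2.11038978 -2.14940743  0.15286095] [-0.01525111  0.56074006  1.12479882]
wrist [[317.22069697822155, 0.0, 273.4260254715614], [0.0, 317.22069697822155, 206.13356569697865], [0.0, 0.0, 1.0]] [-0.0533, 0.0, 0.0, 0.0, 0.0] [-2.36629175 -1.68486958 -0.2343268 ] [-0.54908129 -0.03799483  0.38833999]
{'time': 0.15, 'q': array([ 1.02171916e+00,  3.81034643e-01,  1.29801761e+00,  2.19456108e-05,
        1.46358425e+00, -2.15313836e-01]), 'qvel': array([-0.00017894, -0.00277699, -0.00260429, -0.00121751,  0.00064224,
       -0.00070116]), 'tau': array([ 2.23542040e-03, -4.38080084e+01, -2.24617249e+01,  7.13482685e-02,
        3.43304453e-02, -7.22792902e-05]), 'tcp_pos': array([0.18007666, 0.51947093, 0.23830643]), 'tcp_rot': array([[ 9.44815324e-01, -5.63400052e-04,  3.27602939e-01],
       [-3.27603333e-01, -8.79026771e-04,  9.44814947e-01],
       [-2.44337037e-04, -9.99999455e-01, -1.01508970e-03]]), 'force': array([-0.88968301, -0.54349581,  0.34143647]), 'torque': array([-0.03307621,  0.02150678,  0.02902446]), 'grip_width': 0.08790110817925054} 0.0187
```

View pics/scene0.png

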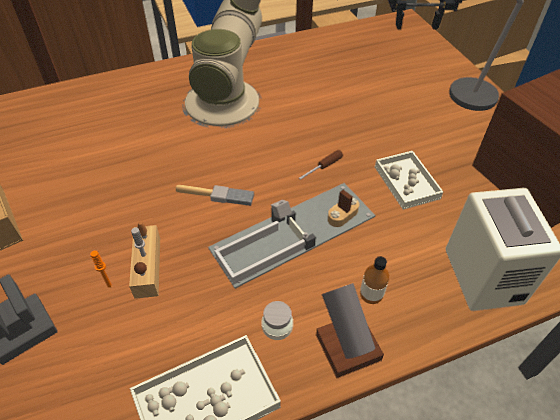

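View pics/top0.png

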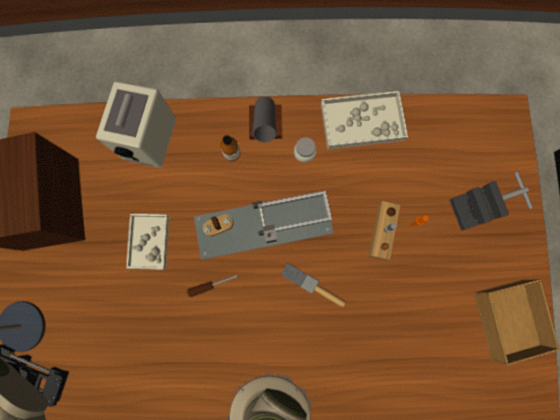

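View pics/wrist0.png

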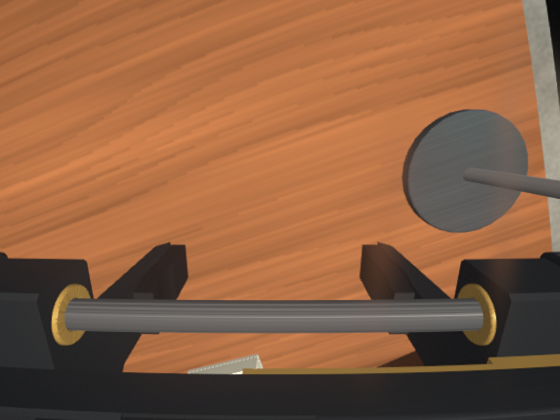

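The top view shows the bay plate spanning about (197,215) to (332,230), with the carrier at (217,225) on the left (+y) apron. The bush is at about (268,233) and the rack at about (386,230), with the lock pin in its middle hole. The orange look-alike stands at (421,220). I'll zoom in to pick points.

Run:
```python
import cv2
t=cv2.imread("pics/top0.png"); s=cv2.imread("pics/scene0.png")
def crop(im,x0,y0,x1,y1,k,n):
    c=cv2.resize(im[y0:y1,x0:x1],None,fx=k,fy=k,interpolation=cv2.INTER_CUBIC)
    for x in range((x0//10+1)*10,x1,10):
        cv2.line(c,((x-x0)*k,0),((x-x0)*k,5 if x%50 else 14),(0,255,255),1)
        if x%20==0: cv2.putText(c,str(x),((x-x0)*k-10,16),0,.35,(0,255,255),1)
    for y in range((y0//10+1)*10,y1,10):
        cv2.line(c,(0,(y-y0)*k),(5,(y-y0)*k),(0,255,255),1); cv2.putText(c,str(y),(7,(y-y0)*k+4),0,.35,(0,255,255),1)
    cv2.imwrite("pics/"+n,c)
crop(t,190,185,340,265,5,"top_bay.png")
crop(t,360,190,435,265,8,"top_rack.png")
crop(s,205,180,380,290,4,"sc_bay.png")
crop(s,80,215,170,305,6,"sc_rack.png")
```

```text
(no output)
```

View pics/top_bay.png

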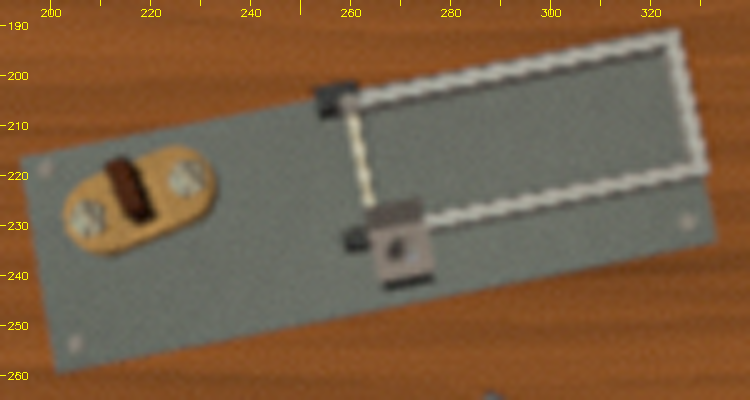

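View pics/top_rack.png

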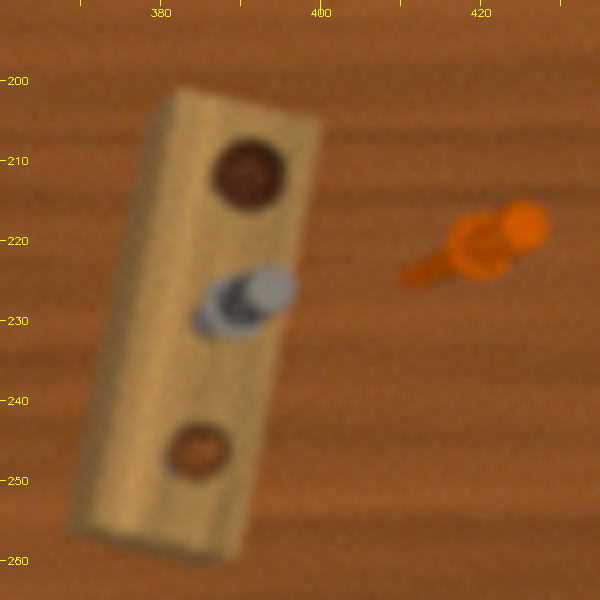

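View pics/sc_bay.png

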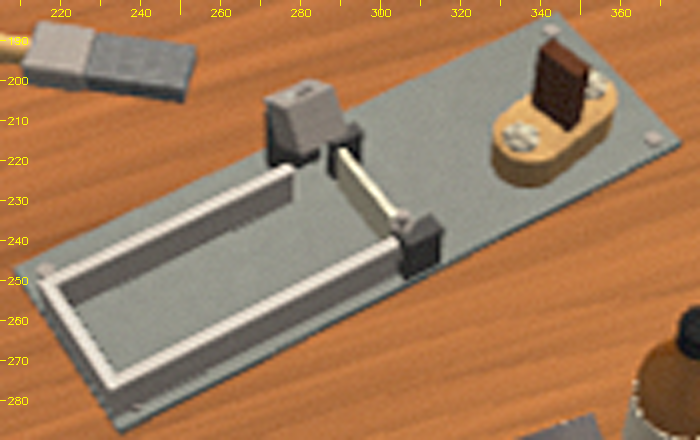

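View pics/sc_rack.png

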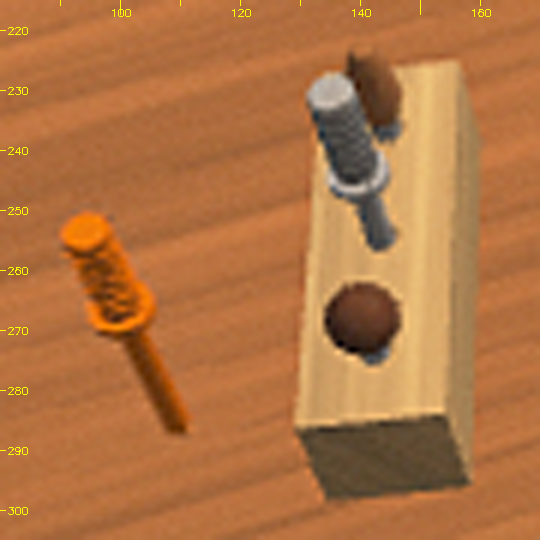

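```bash
cat > h.py <<'E'
import numpy as np,cv2,pickle
from scipy.optimize import least_squares
from scipy.spatial.transform import Rotation as R
C={"scene":(np.array([[502.4409,0,279.9868],[0,502.4409,216.7553],[0,0,1]]),np.array([-.0372,0,0,0,0]),np.array([2.08292109,1.42049145,-.5039882]),np.array([-.17712177,-.35263288,1.52963272])),
"top":(np.array([[409.7798,0,275.27927],[0,409.7798,216.43706],[0,0,1]]),np.array([-.0946,0,0,0,0]),np.array([2.11038978,-2.14940743,.15286095]),np.array([-.01525111,.56074006,1.12479882]))}
def cam(s): return (np.array(s["camera_matrix"]),np.array(s["dist_coeffs"]),np.array(s["rvec"]),np.array(s["tvec"]))
def proj(P,c):
    if isinstance(c,str): c=C[c]
    K,d,r,t=c
    return cv2.projectPoints(np.atleast_2d(np.array(P,float)),r,t,K,d)[0][:,0]
def onz(px,z,c):
    if isinstance(c,str): c=C[c]
    K,d,r,t=c
    u=cv2.undistortPoints(np.array([[px]],float),K,d)[0,0]
    M=cv2.Rodrigues(r)[0]; o=-M.T@t; v=M.T@np.array([u[0],u[1],1]); return o+v*(z-o[2])/v[2]
def tri(obs,z=None):
    # obs: list (px,cam)
    f=lambda p: np.concatenate([proj(p,c)[0]-np.array(px) for px,c in obs])
    r=least_squares(f,onz(obs[0][0],.05,obs[0][1])); return r.x,np.round(r.fun,1)
E
python3 - <<'E'
from h import *
obs=[("top",(194,216.6),("p",1,200,6)),("top",(201,259.4),("p",-1,200,6)),("top",(333.2,233.2),("p",-1,-195,6)),
("scene",(375.5,216.2),("p",1,200,6)),("scene",(345,183.5),("p",-1,200,6)),("scene",(208.5,247),("p",-1,-195,6)),("scene",(235.5,288),("p",1,-195,6)),
("top",(260,205.6),(35,0,42)),("top",(264,226),(-31,0,42)),("scene",(305,234.2),(35,0,42)),("scene",(290.2,217.8),(-31,0,42))]
def f(p):
    x,y,a,off=p[:4]; r=[]
    for c,px,m in obs:
        if m[0]=="p": m=(off*1000+65*m[1],m[2],m[3])
        m=np.array(m)/1000
        w=[x+np.cos(a)*m[0]-np.sin(a)*m[1],y+np.sin(a)*m[0]+np.cos(a)*m[1],m[2]]
        r.append(proj(w,c)[0]-px)
    return np.concatenate(r)
p=least_squares(f,[.5,0,0.1,-.02]).x
print(p); print(f(p).reshape(-1,2).round(1).tolist())
x,y,a=p[:3]
def tobay(w): d=w[:2]-[x,y]; return np.round([(np.cos(a)*d[0]+np.sin(a)*d[1])*1e3,(-np.sin(a)*d[0]+np.cos(a)*d[1])*1e3,w[2]*1e3],1)
h,r=tri([((270,235),"top"),((281.2,202.7),"scene")]);print("hole",h,r,tobay(h),tobay(onz((270,235),.074,"top")),tobay(onz((281.2,202.7),.074,"scene")))
rb=onz((346.7,194.2),.084,"scene"); print("rib",rb,tobay(rb))
for q in [(227,220.6),(207.6,228.4)]: w=onz(q,.033,"top");print("ros",w,tobay(w))
# pin top grip
g,r=tri([((393.7,226.2),"top"),((135.2,230.5),"scene")]);print("pintop",g,r)
g=.01+.126
print(onz((393.7,226.2),.136,"top"),onz((135.2,230.5),.136,"scene"),onz((389,228.8),.088,"top"),onz((139.5,244),.088,"scene"),onz((385.4,230.8),.05,"top"),onz((143.5,255.5),.05,"scene"))
for q in [(382.2,201),(400,205),(369.5,256.5),(390,260)]: print("rackc",onz(q,.05,"top").round(4))
E
```

```text
[ 0.56081792  0.01187155  0.18058009 -0.01445097]
[[-0.3, -1.2], [0.0, -1.0], [0.1, -1.4], [0.3, -1.3], [-0.6, -1.2], [-0.3, -0.4], [-0.6, -0.7], [-0.1, -0.7], [0.3, 1.2], [0.6, 1.4], [-0.2, -1.1]]
hole [ 0.50508165 -0.00814201  0.07098158] [-0.8 -0.3 -0.7  0.1] [-58.4  -9.7  71. ] [-59.9 -11.8  74. ] [-55.5  -9.5  74. ]
rib [0.54701833 0.14192147 0.084     ] [  9.8 130.4  84. ]
ros [0.55287234 0.11435891 0.033     ] [ 10.6 102.2  33. ]
ros [0.53118483 0.17062805 0.033     ] [ -0.6 161.5  33. ]
pintop [ 0.51437231 -0.33852312  0.13007494] [-0.2 -0.  -0.2 -0. ]
[ 0.51347957 -0.33748349  0.136     ] [ 0.51960622 -0.33788865  0.136     ] [ 0.51288683 -0.33728286  0.088     ] [ 0.51843482 -0.33881321  0.088     ] [ 0.51216607 -0.33668975  0.05      ] [ 0.52204737 -0.3387149   0.05      ]
rackc [ 0.5982 -0.3326  0.05  ]
rackc [ 0.5856 -0.3834  0.05  ]
rackc [ 0.4406 -0.2877  0.05  ]
rackc [ 0.4295 -0.3451  0.05  ]
```

```bash
cat >> h.py <<'E'
def plan(pos,rot,n,pos0=None,rot0=None):
    """per-row turn/shift in pendant units, straight line, n rows; pos=TCP target"""
    from plant import env
    s=env.state()
    p0=np.array(s["tcp_pos"]) if pos0 is None else np.array(pos0); r0=np.array(s["tcp_rot"]) if rot0 is None else np.array(rot0)
    v=R.from_matrix(r0.T@rot).as_rotvec(); d=(np.array(pos)-p0)/n
    print("turn total deg",np.degrees(v).round(2),"shift total mm",((np.array(pos)-p0)*1e3).round(1),"in tool",(r0.T@(np.array(pos)-p0)*1e3).round(1),"time",s["time"])
    for i in range(n):
        Ri=r0@R.from_rotvec(v*i/n).as_matrix()
        print(np.round(np.concatenate([v/n/(np.pi/2),Ri.T@d/.05]),3).tolist(), "norm %.1fmm %.2fdeg"%(np.linalg.norm(d)*1e3,np.degrees(np.linalg.norm(v))/n))
def down(zang):
    "tool pointing down, jaw axis at world angle zang (deg)"
    a=np.radians(zang); z=np.array([np.cos(a),np.sin(a),0]); y=np.array([0,0,-1.]); return np.stack([np.cross(y,z),y,z],1)
E
python3 - <<'E'
from h import *
from plant import env
plan([.547,.142,.20],down(111.1),15)
E
```

```text
turn total deg [ 5.000e-02 -4.022e+01 -3.000e-02] shift total mm [ 366.9 -377.5  -38.3] in tool [ 470.3   38.4 -236.4] time 0.15
[0.0, -0.03, -0.0, 0.627, 0.051, -0.315] norm 35.2mm 2.68deg
[0.0, -0.03, -0.0, 0.612, 0.051, -0.344] norm 35.2mm 2.68deg
[0.0, -0.03, -0.0, 0.595, 0.051, -0.372] norm 35.2mm 2.68deg
[0.0, -0.03, -0.0, 0.577, 0.051, -0.4] norm 35.2mm 2.68deg
[0.0, -0.03, -0.0, 0.557, 0.051, -0.426] norm 35.2mm 2.68deg
[0.0, -0.03, -0.0, 0.537, 0.051, -0.452] norm 35.2mm 2.68deg
[0.0, -0.03, -0.0, 0.515, 0.051, -0.477] norm 35.2mm 2.68deg
[0.0, -0.03, -0.0, 0.492, 0.051, -0.5] norm 35.2mm 2.68deg
[0.0, -0.03, -0.0, 0.468, 0.051, -0.523] norm 35.2mm 2.68deg
[0.0, -0.03, -0.0, 0.443, 0.051, -0.544] norm 35.2mm 2.68deg
[0.0, -0.03, -0.0, 0.417, 0.051, -0.564] norm 35.2mm 2.68deg
[0.0, -0.03, -0.0, 0.391, 0.051, -0.583] norm 35.2mm 2.68deg
[0.0, -0.03, -0.0, 0.363, 0.051, -0.601] norm 35.2mm 2.68deg
[0.0, -0.03, -0.0, 0.334, 0.051, -0.617] norm 35.2mm 2.68deg
[0.0, -0.03, -0.0, 0.305, 0.051, -0.632] norm 35.2mm 2.68deg
```

```bash
python3 -m pendant '[0,-0.03,0,0.627,0.05,-0.315,0, 0,-0.03,0,0.612,0.05,-0.344,0, 0,-0.03,0,0.595,0.05,-0.372,0, 0,-0.03,0,0.577,0.05,-0.4,0, 0,-0.03,0,0.557,0.05,-0.426,0]'
python3 -m pendant '[0,-0.03,0,0.537,0.05,-0.452,0, 0,-0.03,0,0.515,0.05,-0.477,0, 0,-0.03,0,0.492,0.05,-0.5,0, 0,-0.03,0,0.468,0.05,-0.523,0, 0,-0.03,0,0.443,0.05,-0.544,0]'
python3 -m pendant '[0,-0.03,0,0.417,0.05,-0.564,0, 0,-0.03,0,0.391,0.05,-0.583,0, 0,-0.03,0,0.363,0.05,-0.601,0, 0,-0.03,0,0.334,0.05,-0.617,0, 0,-0.03,0,0.305,0.05,-0.632,0]'
```

```text
time: 0.57
tcp_pos: [0.3033, 0.3926, 0.226]
tcp_rot: [[0.995, -0.0, 0.095], [-0.095, -0.0, 0.995], [-0.0, -1.0, -0.0]]
force: [-0.1, 1.1, -0.3]
grip_width: 0.0882
time: 0.98
tcp_pos: [0.426, 0.2669, 0.2136]
tcp_rot: [[0.99, -0.0, -0.139], [0.139, -0.0, 0.99], [-0.0, -1.0, -0.0]]
force: [-0.1, 0.4, 0.2]
grip_width: 0.0877
time: 1.4
tcp_pos: [0.5488, 0.1415, 0.2009]
tcp_rot: [[0.93, -0.001, -0.366], [0.366, 0.0, 0.93], [-0.0, -1.0, 0.0]]
force: [1.0, 0.0, 1.0]
grip_width: 0.0882
```

Run:
```python
from h import *
from plant import env, snapshot
s=snapshot("wrist"); cv2.imwrite("pics/w1.png",s["image"][:,:,::-1]); pickle.dump(s,open("w1.pkl","wb"))
st=env.state();print(st["time"],st["tcp_pos"],st["tcp_rot"][:,2],st["force"])
```

```text
1.45 [0.55250675 0.13734649 0.19998273] [-0.36569694  0.93073191 -0.00196539] [ 1.87773438 -4.55259143 -2.19264513]
```

View pics/w1.png

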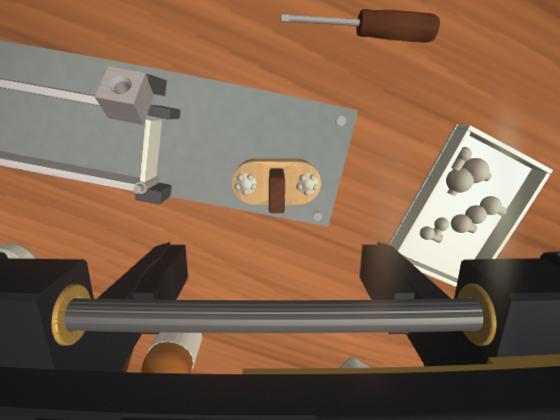

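```bash
cat >> h.py <<'E'
def crop(im,x0,y0,x1,y1,k,n):
    c=cv2.resize(im[y0:y1,x0:x1],None,fx=k,fy=k,interpolation=cv2.INTER_CUBIC)
    for x in range((x0//10+1)*10,x1,10):
        cv2.line(c,((x-x0)*k,0),((x-x0)*k,5),(0,255,255),1)
        if x%20==0: cv2.putText(c,str(x),((x-x0)*k-10,16),0,.35,(0,255,255),1)
    for y in range((y0//10+1)*10,y1,10):
        cv2.line(c,(0,(y-y0)*k),(5,(y-y0)*k),(0,255,255),1); cv2.putText(c,str(y),(7,(y-y0)*k+4),0,.35,(0,255,255),1)
    cv2.imwrite("pics/"+n,c)
E
python3 - <<'E'
from h import *
im=cv2.imread("pics/w1.png")
crop(im,85,60,215,220,3,"w1b.png"); crop(im,220,90,365,235,4,"w1c.png")
a=cv2.imread("pics/w1b.png");b=cv2.imread("pics/w1c.png");b=b[:,:400] if 0 else b
E
```

```text
(no output)
```

View pics/w1b.png

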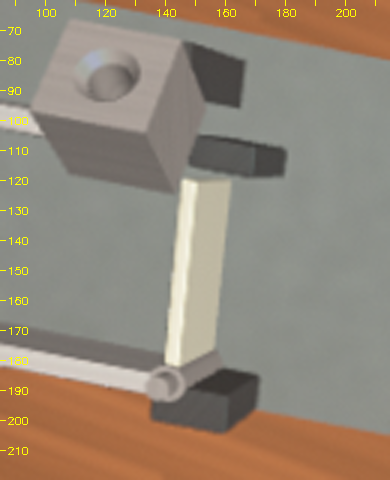

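View pics/w1c.png

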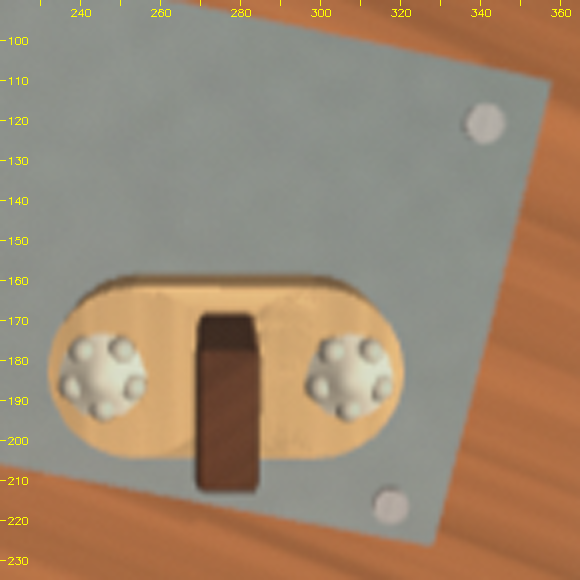

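```bash
cat > bayfit.py <<'E'
from h import *
w=cam(pickle.load(open("w1.pkl","rb")))
print("rib",onz((277,195.3),.084,w),onz((278.5,178.5),.084,w)-onz((278.5,213),.084,w))
a1,a2=onz((245.5,184.5),.034,w),onz((307.3,184.5),.034,w);print("ros",a1,a2,(a1+a2)/2,"carrier y angle",np.degrees(np.arctan2(*(a2-a1)[[1,0]])))
c1,c2=onz((357.5,110),.006,w),onz((328,226),.006,w); d=c2-c1;print("corners",c1,c2,np.linalg.norm(d),"bay x ang",np.degrees(np.arctan2(d[1],d[0])))
g1,g2=onz((147.5,120),.042,w),onz((143,182),.042,w); print("gate",g1,g2,np.degrees(np.arctan2(*(g2-g1)[[1,0]])))
e1,e2=onz((85,112.3),.036,w),onz((85,178),.036,w);print(e1,e2)
print("hole w",onz((121,85.3),.074,w),"hole top",onz((270,235),.074,"top"),"sc",onz((281.2,202.7),.074,"scene"))
h,r=tri([((121,85.3),w),((281.2,202.7),"scene"),((270,235),"top")]);print("tri",h,r)
E
python3 bayfit.py
```

```text
rib [0.54279569 0.14188365 0.084     ] [-0.02808387 -0.01121158  0.        ]
ros [0.55537264 0.11345344 0.034     ] [0.53262711 0.17113677 0.034     ] [0.54399988 0.14229511 0.034     ] carrier y angle 111.52017536268244
corners [0.44553283 0.1936671  0.006     ] [0.57262422 0.2170144  0.006     ] 0.12921810440440312 bay x ang 10.409449170102315
gate [0.5292296  0.00666674 0.042     ] [0.58806482 0.01851826 0.042     ] 11.389006747581831
[ 0.54479485 -0.05470845  0.036     ] [ 0.60788583 -0.04035155  0.036     ]
hole w [ 0.50551094 -0.0102858   0.074     ] hole top [ 0.5039846  -0.01051752  0.074     ] sc [ 0.50795514 -0.00747618  0.074     ]
tri [ 0.50556281 -0.00990511  0.0742839 ] [ 0.3  0.2 -1.3 -0.5 -0.2 -0.6]
```

Run:
```python
from h import *
plan([.5428,.142,.051],down(111.5),5)
```

```text
turn total deg [ 0.11 -0.05  0.  ] shift total mm [  -9.7    4.7 -149. ] in tool [ -7.3 149.    8.2] time 1.45
[0.0, -0.0, 0.0, -0.029, 0.596, 0.033] norm 29.9mm 0.02deg
[0.0, -0.0, 0.0, -0.029, 0.596, 0.032] norm 29.9mm 0.02deg
[0.0, -0.0, 0.0, -0.029, 0.596, 0.032] norm 29.9mm 0.02deg
[0.0, -0.0, 0.0, -0.029, 0.596, 0.032] norm 29.9mm 0.02deg
[0.0, -0.0, 0.0, -0.029, 0.596, 0.032] norm 29.9mm 0.02deg
```

```bash
python3 -m pendant '[0,0,0,0,0.4,0,0, 0,0,0,0,0.4,0,0, 0,0,0,0,0.4,0,0, 0,0,0,0,0.2,0,0, 0,0,0,0,0,0,0]'
python3 - <<'E'
from h import *
plan([.5428,.142,.051],down(111.5),4)
E
```

```text
time: 1.87
tcp_pos: [0.5468, 0.1431, 0.1292]
tcp_rot: [[0.931, -0.004, -0.364], [0.364, -0.0, 0.931], [-0.004, -1.0, 0.001]]
force: [0.8, -0.1, 0.3]
grip_width: 0.0881
turn total deg [-0.08 -0.13 -0.24] shift total mm [ -4.   -1.1 -78.2] in tool [-3.8 78.2  0.3] time 1.8667
[-0.0, -0.0, -0.001, -0.019, 0.391, 0.002] norm 19.6mm 0.07deg
[-0.0, -0.0, -0.001, -0.019, 0.391, 0.002] norm 19.6mm 0.07deg
[-0.0, -0.0, -0.001, -0.02, 0.391, 0.002] norm 19.6mm 0.07deg
[-0.0, -0.0, -0.001, -0.02, 0.391, 0.002] norm 19.6mm 0.07deg
```

```bash
python3 -m pendant '[0,0,0,-0.02,0.4,0,0, 0,0,0,-0.02,0.4,0,0, 0,0,0,-0.02,0.4,0,0, 0,0,0,-0.02,0.36,0,0.2, 0,0,0,0,0,0,0.4]' 25
python3 -m pendant '[0,0,0,0,0,0,0.7, 0,0,0,0,0,0,1, 0,0,0,0,0,0,1, 0,0,0,0,0,0,1, 0,0,0,0,0,0,1]' 25
```

```text
time: 2.28
tcp_pos: [0.543, 0.1416, 0.0514]
tcp_rot: [[0.931, -0.004, -0.364], [0.364, -0.0, 0.931], [-0.004, -1.0, 0.001]]
force: [-0.5, -0.9, -1.4]
grip_width: 0.0766
time: 2.7
tcp_pos: [0.5445, 0.1416, 0.0541]
tcp_rot: [[0.931, 0.001, -0.364], [0.364, 0.0, 0.931], [0.001, -1.0, -0.0]]
force: [0.4, -0.3, -0.9]
grip_width: 0.0435
```

```bash
python3 -m pendant '[0,0,0,0,0,0,1, 0,0,0,0,0,0,1, 0,0,0,0,0,0,1, 0,0,0,0,0,0,1, 0,0,0,0,0,0,1]' 25
python3 - <<'E'
from h import *
from plant import env, snapshot
s=snapshot("wrist"); cv2.imwrite("pics/w2.png",s["image"][:,:,::-1])
c=cam(s)
# target bay pose
B=np.array([.560,.012]);a=np.radians(10.4)
ex=np.array([np.cos(a),np.sin(a)]);ey=np.array([-np.sin(a),np.cos(a)])
for y in [60,-124]: print(y,B+ey*y/1e3)
print(env.state()["tcp_pos"],env.state()["force"],env.state()["grip_width"])
p=B+ey*.06
plan([*p,env.state()["tcp_pos"][2]],down(100.4),5)
E
```

```text
time: 3.12
tcp_pos: [0.5441, 0.1416, 0.0533]
tcp_rot: [[0.931, -0.0, -0.364], [0.364, 0.0, 0.931], [-0.0, -1.0, 0.0]]
force: [-0.0, 0.4, 0.1]
grip_width: 0.0139
60 [0.54916885 0.07101429]
-124 [ 0.58238437 -0.10996286]
[0.54407413 0.14164808 0.05322883] [-0.03786325  0.10401045  0.17558843] 0.013955130845479273
turn total deg [-1.000e-02  1.098e+01 -1.000e-02] shift total mm [  5.1 -70.6   0. ] in tool [-21.   -0.  -67.6] time 3.1667
[-0.0, 0.024, -0.0, -0.084, -0.0, -0.271] norm 14.2mm 2.20deg
[-0.0, 0.024, -0.0, -0.074, -0.0, -0.274] norm 14.2mm 2.20deg
[-0.0, 0.024, -0.0, -0.063, -0.0, -0.276] norm 14.2mm 2.20deg
[-0.0, 0.024, -0.0, -0.052, -0.0, -0.278] norm 14.2mm 2.20deg
[-0.0, 0.024, -0.0, -0.042, -0.0, -0.28] norm 14.2mm 2.20deg
```

View pics/w2.png

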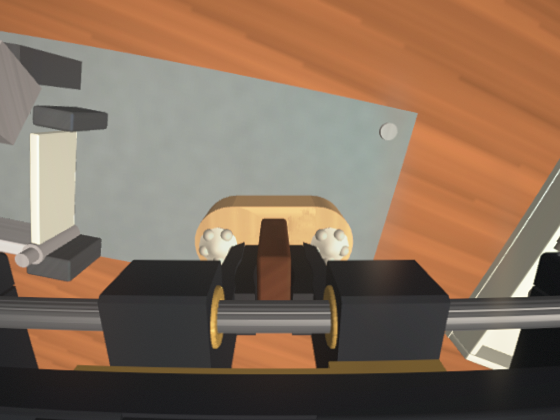

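```bash
python3 -m pendant '[0,0.024,0,-0.084,0,-0.271,1, 0,0.024,0,-0.074,0,-0.274,1, 0,0.024,0,-0.063,0,-0.276,1, 0,0.024,0,-0.052,0,-0.278,1, 0,0.024,0,-0.042,0,-0.28,1]'
python3 -m pendant '[0,0,0,0,0,0,1, 0,0,0,0,0,0,1, 0,0,0,0,0,0,1, 0,0,0,0,0,0,1, 0,0,0,0,0,0,1]'
python3 - <<'E'
from h import *
from plant import env, snapshot
s=snapshot("wrist"); cv2.imwrite("pics/w3.png",s["image"][:,:,::-1]);pickle.dump(s,open("w3.pkl","wb"))
s=snapshot("scene"); cv2.imwrite("pics/s3.png",s["image"][:,:,::-1])
print(env.state()["tcp_pos"],env.state()["force"],env.state()["grip_width"])
E
```

```text
time: 3.58
tcp_pos: [0.5494, 0.0705, 0.0533]
tcp_rot: [[0.983, 0.0, -0.182], [0.182, 0.0, 0.983], [0.0, -1.0, 0.0]]
force: [-0.3, 1.5, -0.3]
grip_width: 0.0137
time: 4.0
tcp_pos: [0.5493, 0.0715, 0.0533]
tcp_rot: [[0.983, 0.0, -0.185], [0.185, -0.0, 0.983], [0.0, -1.0, -0.0]]
force: [-1.2, -0.6, 0.3]
grip_width: 0.014
[0.54929394 0.07155874 0.05325265] [-0.41574989  0.96522168  0.33014242] 0.013939450451997088
```

View pics/w3.png

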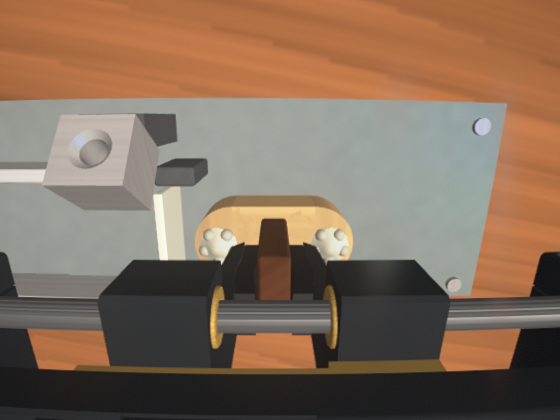

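View pics/s3.png

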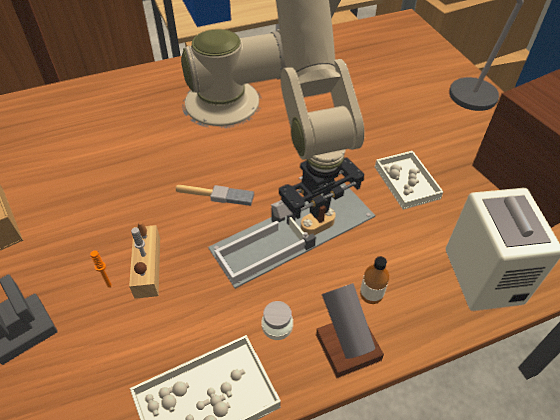

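Run:
```python
from h import *
w=cam(pickle.load(open("w3.pkl","rb")))
crop(cv2.imread("pics/w3.png"),30,90,240,270,3,"w3b.png")
print(onz((93.5,152),.074,w),onz((158,188),.042,w),onz((484,126.5),.006,w),onz((454,285.5),.006,w),onz((506,103),.006,w))
B=np.array([.560,.012]);a=np.radians(10.4)
ey=np.array([-np.sin(a),np.cos(a)])
plan([*(B-ey*.124),.0533],down(100.4),10)
```

```text
[ 0.50622373 -0.00941358  0.074     ] [0.52536152 0.00697697 0.042     ] [0.46138365 0.18379884 0.006     ] [0.56713762 0.20197929 0.006     ] [0.44550584 0.19260229 0.006     ]
turn total deg [-0.01  0.23  0.01] shift total mm [  33.1 -181.5    0. ] in tool [-1.000e+00 -1.000e-01 -1.845e+02] time 4.1
[-0.0, 0.0, 0.0, -0.002, -0.0, -0.369] norm 18.5mm 0.02deg
[-0.0, 0.0, 0.0, -0.002, -0.0, -0.369] norm 18.5mm 0.02deg
[-0.0, 0.0, 0.0, -0.002, -0.0, -0.369] norm 18.5mm 0.02deg
[-0.0, 0.0, 0.0, -0.001, -0.0, -0.369] norm 18.5mm 0.02deg
[-0.0, 0.0, 0.0, -0.001, -0.0, -0.369] norm 18.5mm 0.02deg
[-0.0, 0.0, 0.0, -0.001, -0.0, -0.369] norm 18.5mm 0.02deg
[-0.0, 0.0, 0.0, -0.001, -0.0, -0.369] norm 18.5mm 0.02deg
[-0.0, 0.0, 0.0, -0.001, -0.0, -0.369] norm 18.5mm 0.02deg
[-0.0, 0.0, 0.0, -0.001, -0.0, -0.369] norm 18.5mm 0.02deg
[-0.0, 0.0, 0.0, -0.001, -0.0, -0.369] norm 18.5mm 0.02deg
```

View pics/w3b.png

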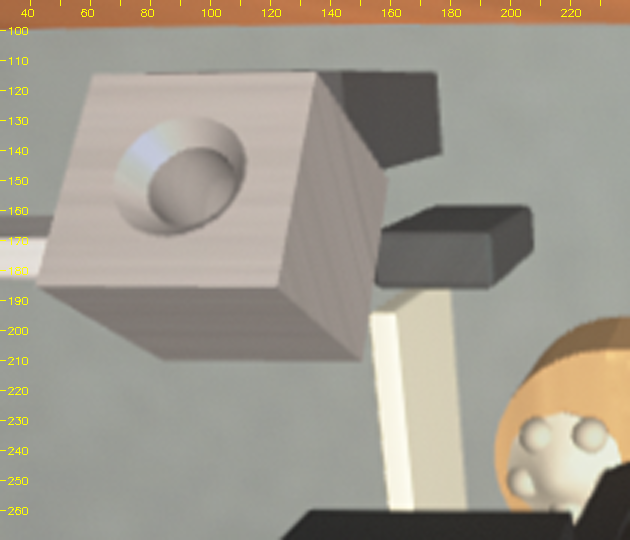

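```bash
python3 -m pendant '[0,0.002,0,-0.002,0,-0.25,1, 0,0,0,-0.002,0,-0.3,1, 0,0,0,-0.002,0,-0.35,1, 0,0,0,-0.002,0,-0.35,1, 0,0,0,-0.002,0,-0.3,1]'
python3 -m pendant '[0,0,0,-0.002,0,-0.35,1, 0,0,0,-0.002,0,-0.35,1, 0,0,0,-0.002,0,-0.35,1, 0,0,0,-0.002,0,-0.35,1, 0,0,0,0,0,-0.3,1]'
```

```text
time: 4.52
tcp_pos: [0.5624, -0.0058, 0.0533]
tcp_rot: [[0.984, -0.001, -0.181], [0.181, 0.001, 0.984], [-0.001, -1.0, 0.002]]
force: [-2.3, 3.3, 2.4]
grip_width: 0.0136
time: 4.93
tcp_pos: [0.5776, -0.09, 0.0533]
tcp_rot: [[0.984, -0.001, -0.18], [0.18, 0.001, 0.984], [-0.001, -1.0, 0.001]]
force: [-0.9, 1.1, 2.0]
grip_width: 0.0139
```

Run:
```python
from h import *
from plant import env, snapshot
s=snapshot("wrist"); cv2.imwrite("pics/w4.png",s["image"][:,:,::-1])
s=snapshot("scene"); crop(np.ascontiguousarray(s["image"][:,:,::-1]),190,140,390,290,4,"s4.png")
w=cam(pickle.load(open("w3.pkl","rb")));print("hole",onz((90.2,148.7),.074,w))
w=cam(pickle.load(open("w1.pkl","rb")));print("hole",onz((120.7,84.8),.074,w))
B=np.array([.560,.012]);a=np.radians(10.4)
ey=np.array([-np.sin(a),np.cos(a)])
plan([*(B-ey*.124),.0533],down(100.4),1)
print(env.state()["tcp_pos"],env.state()["force"],env.state()["grip_width"])
```

```text
hole [ 0.50515163 -0.01079501  0.074     ]
hole [ 0.50521993 -0.01062426  0.074     ]
turn total deg [ 0.08 -0.12  0.05] shift total mm [  4.  -18.5   0. ] in tool [  0.7   0.  -19. ] time 5.0333
[0.001, -0.001, 0.001, 0.013, 0.0, -0.379] norm 19.0mm 0.16deg
[ 0.57834187 -0.09143256  0.05329059] [ 0.52033174 -1.78968068  1.14741373] 0.01386520412286211
```

View pics/s4.png

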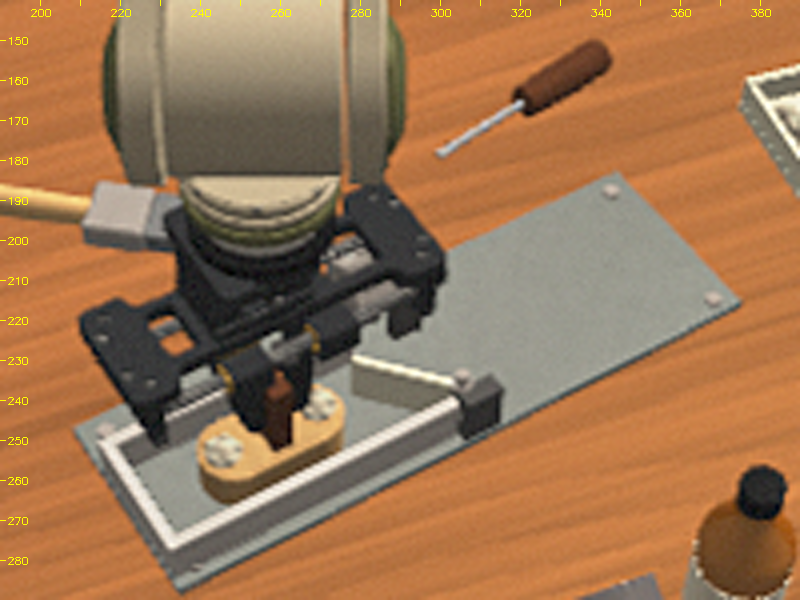

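View pics/w4.png

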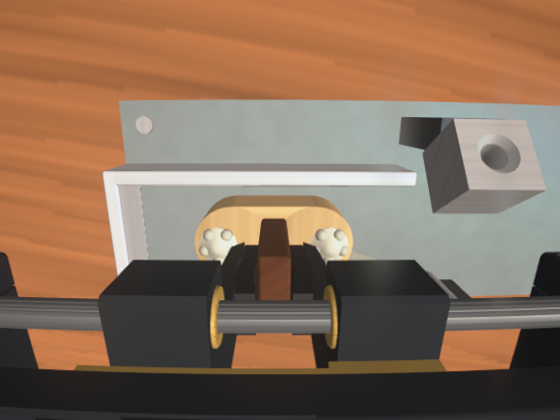

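The carrier is about 105 mm in and the gate is still leaning on its tail, so I'll push it 20 mm further.

```bash
python3 -m pendant '[0,0,0,0.005,0,-0.15,1, 0,0,0,0.005,0,-0.2,1, 0,0,0,0,0,-0.05,1, 0,0,0,0,0,0,1, 0,0,0,0,0,0,1]'
python3 - <<'E'
from h import *
from plant import env, snapshot
s=snapshot("wrist"); cv2.imwrite("pics/w5.png",s["image"][:,:,::-1]);pickle.dump(s,open("w5.pkl","wb"))
s=snapshot("scene"); crop(np.ascontiguousarray(s["image"][:,:,::-1]),190,140,390,290,4,"s5.png")
B=np.array([.560,.012]);a=np.radians(10.4)
ey=np.array([-np.sin(a),np.cos(a)])
print("bay y",(env.state()["tcp_pos"][:2]-B)@ey,env.state()["force"])
E
```

```text
time: 5.45
tcp_pos: [0.5821, -0.1089, 0.0533]
tcp_rot: [[0.984, 0.001, -0.181], [0.181, -0.001, 0.984], [0.0, -1.0, -0.001]]
force: [1.2, -1.0, -0.8]
grip_width: 0.0135
bay y -0.12260243556185535 [ 0.31361734 -2.12393748  0.4728453 ]
```

View pics/s5.png

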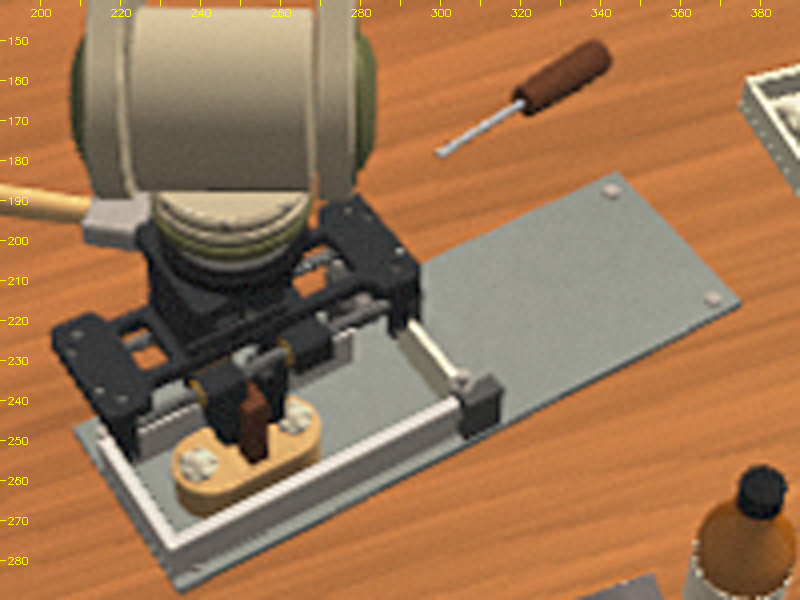

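View pics/w5.png

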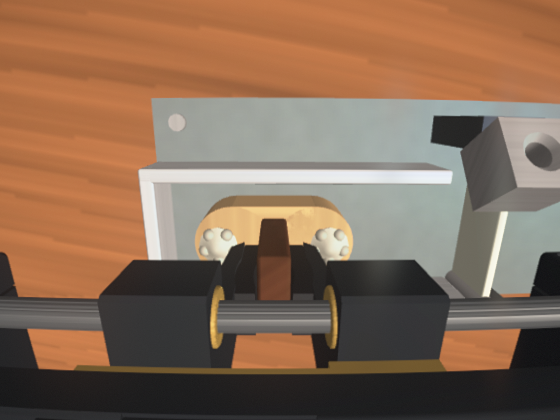

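The gate has swung shut behind the carrier, which is at bay y ≈ -123. I'll release the rib and rise.

```bash
python3 -m pendant '[0,0,0,0,0,0,0.45, 0,0,0,0,0,0,0.45, 0,0,0,0,0,0,0.45, 0,0,0,0,0,0,0.45, 0,0,0,0,-0.05,0,0.45]'
python3 -m pendant '[0,0,0,0,-0.3,0,0.45, 0,0,0,0,-0.7,0,0.45, 0,0,0,0,-0.8,0,0.45, 0,0,0,0,-0.8,0,0.45, 0,0,0,0,-0.4,0,0.45]'
python3 - <<'E'
from h import *
from plant import env, snapshot
s=snapshot("wrist"); cv2.imwrite("pics/w6.png",s["image"][:,:,::-1]);pickle.dump(s,open("w6.pkl","wb"))
print(env.state()["force"])
print("orange base",onz((411,224.5),0,"top"),"top",onz((425.8,218),.126,"top"), onz((109.5,286),0,"scene"),onz((94,233),.126,"scene"))
plan([.512,-.335,.225],down(78),8)
E
```

```text
time: 5.97
tcp_pos: [0.5816, -0.1084, 0.0554]
tcp_rot: [[0.984, -0.001, -0.181], [0.181, 0.0, 0.984], [-0.001, -1.0, 0.001]]
force: [0.2, 1.1, -0.3]
grip_width: 0.0449
time: 6.38
tcp_pos: [0.5828, -0.1089, 0.211]
tcp_rot: [[0.984, 0.006, -0.181], [0.181, -0.002, 0.984], [0.006, -1.0, -0.003]]
force: [-0.8, -0.3, 0.8]
grip_width: 0.0482
[0.73664516 0.05986602 2.05424283]
orange base [ 0.53539627 -0.42735036  0.        ] top [ 0.53504107 -0.42842202  0.126     ] [ 0.53800184 -0.42875127  0.        ] [ 0.48630824 -0.42037194  0.126     ]
turn total deg [ 0.23 22.41  0.59] shift total mm [ -71.6 -225.9   11.7] in tool [-111.1  -11.5 -209.3] time 6.4333
[0.0, 0.031, 0.001, -0.278, -0.029, -0.523] norm 29.7mm 2.80deg
[0.0, 0.031, 0.001, -0.252, -0.029, -0.536] norm 29.7mm 2.80deg
[0.0, 0.031, 0.001, -0.225, -0.029, -0.548] norm 29.7mm 2.80deg
[0.0, 0.031, 0.001, -0.198, -0.029, -0.558] norm 29.7mm 2.80deg
[0.0, 0.031, 0.001, -0.171, -0.029, -0.567] norm 29.7mm 2.80deg
[0.0, 0.031, 0.001, -0.143, -0.029, -0.575] norm 29.7mm 2.80deg
[0.0, 0.031, 0.001, -0.115, -0.029, -0.581] norm 29.7mm 2.80deg
[0.0, 0.031, 0.001, -0.086, -0.029, -0.586] norm 29.7mm 2.80deg
```

View pics/w6.png

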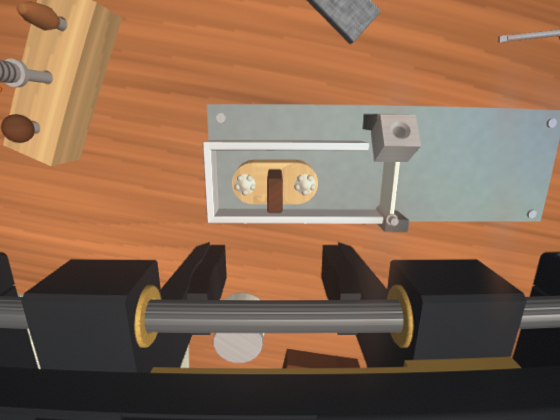

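The carrier is wholly inside the bay and the gate is closed, at (395,185). Next I'll move over the rack.

```bash
python3 -m pendant '[0,0.031,0,-0.278,-0.03,-0.523,0.45, 0,0.031,0,-0.252,-0.03,-0.536,0.45, 0,0.031,0,-0.225,-0.03,-0.548,0.45, 0,0.031,0,-0.198,-0.03,-0.558,0.45, 0,0.031,0,-0.171,-0.03,-0.567,0.45]'
python3 -m pendant '[0,0.031,0,-0.143,-0.03,-0.575,0.45, 0,0.031,0,-0.115,-0.03,-0.581,0.45, 0,0.031,0,-0.086,-0.03,-0.586,0.45, 0,0,0,0,0,0,0.45, 0,0,0,0,0,0,0.45]'
python3 - <<'E'
from h import *
from plant import env, snapshot
s=snapshot("wrist"); cv2.imwrite("pics/w7.png",s["image"][:,:,::-1]);pickle.dump(s,open("w7.pkl","wb"))
w=cam(pickle.load(open("w6.pkl","rb")))
crop(cv2.imread("pics/w6.png"),350,95,430,245,4,"w6b.png")
print("hole",onz((401,131),.074,w), "carrier",onz((275,190.5),.084,w), onz((46,77),.05,w))
E
```

```text
time: 6.85
tcp_pos: [0.5366, -0.2509, 0.2132]
tcp_rot: [[0.998, -0.0, 0.064], [-0.064, 0.0, 0.998], [-0.0, -1.0, 0.0]]
force: [0.6, 0.7, 0.5]
grip_width: 0.0489
time: 7.27
tcp_pos: [0.5099, -0.3355, 0.2173]
tcp_rot: [[0.978, -0.0, 0.208], [-0.208, 0.001, 0.978], [-0.0, -1.0, 0.0]]
force: [1.0, 0.3, 0.3]
grip_width: 0.0485
hole [ 0.50610389 -0.01073971  0.074     ] carrier [ 0.57634572 -0.10958215  0.084     ] [ 0.51577809 -0.33765245  0.05      ]
```

View pics/w7.png

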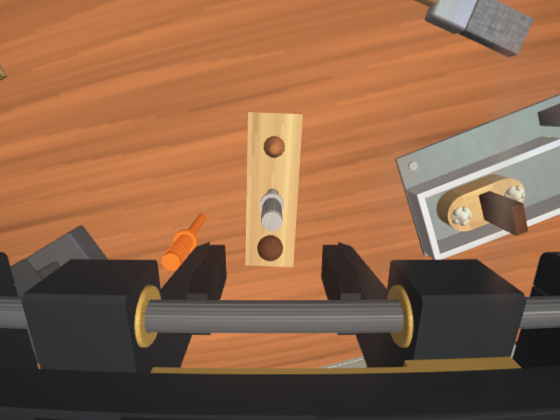

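View pics/w6b.png

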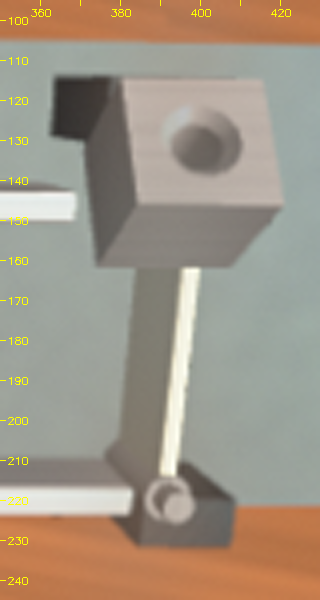

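Run:
```python
from h import *
w=cam(pickle.load(open("w6.pkl","rb")));print("hole",onz((400.5,129.3),.074,w))
crop(cv2.imread("pics/w7.png"),240,105,310,275,4,"w7b.png")
```

```text
hole [ 0.50478774 -0.01158346  0.074     ]
```

View pics/w7b.png

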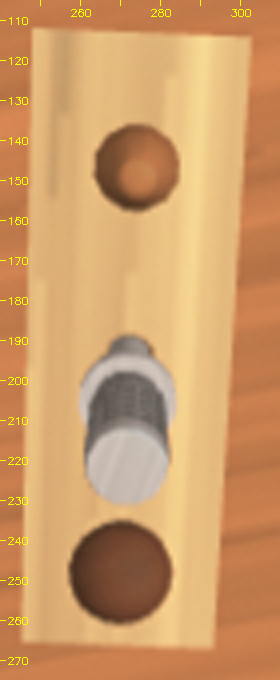

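Run:
```python
from h import *
from plant import env
w=cam(pickle.load(open("w7.pkl","rb")))
print("top",onz((271.7,221.5),.136,w),"collar",onz((271.7,204.5),.091,w),"shaft",onz((272,192),.055,w))
print([onz((240+x/4,105+y/4),.05,w).round(4).tolist() for x,y in [(32,28),(251,37),(213,648),(22,641)]])
print(env.state()["tcp_pos"])
plan([.5135,-.3372,.098],down(78),4)
```

```text
top [ 0.51571773 -0.33841235  0.136     ] collar [ 0.51500812 -0.33848657  0.091     ] shaft [ 0.51226414 -0.33777456  0.055     ]
[[0.4325, -0.344, 0.05], [0.4453, -0.2936, 0.05], [0.5999, -0.333, 0.05], [0.5871, -0.3832, 0.05]]
[ 0.51035078 -0.33435605  0.21741529]
turn total deg [-0.04  0.07 -0.03] shift total mm [   3.1   -2.8 -119.4] in tool [  3.7 119.4  -2.2] time 7.3167
[-0.0, 0.0, -0.0, 0.019, 0.597, -0.011] norm 29.9mm 0.02deg
[-0.0, 0.0, -0.0, 0.019, 0.597, -0.011] norm 29.9mm 0.02deg
[-0.0, 0.0, -0.0, 0.019, 0.597, -0.011] norm 29.9mm 0.02deg
[-0.0, 0.0, -0.0, 0.018, 0.597, -0.011] norm 29.9mm 0.02deg
```

```bash
python3 -m pendant '[0,0,0,0.1,0.1,-0.06,0.45, 0,0,0,0.03,0.5,-0.02,0.45, 0,0,0,0,0.6,0,0.45, 0,0,0,0,0.5,0,0.45, 0,0,0,0,0.3,0,0.45]' 40
python3 -m pendant '[0,0,0,0,0.3,0,0.45, 0,0,0,0,0.06,0,0.45, 0,0,0,0,0,0,0.45, 0,0,0,0,0,0,0.45, 0,0,0,0,0,0,0.45]' 40
python3 - <<'E'
from h import *
from plant import env,snapshot
s=snapshot("wrist"); cv2.imwrite("pics/w8.png",s["image"][:,:,::-1]);pickle.dump(s,open("w8.pkl","wb"))
plan([.5153,-.3384,.098],down(78),1)
E
```

```text
time: 7.73
tcp_pos: [0.516, -0.3379, 0.1146]
tcp_rot: [[0.979, -0.003, 0.205], [-0.205, 0.003, 0.979], [-0.003, -1.0, 0.002]]
force: [0.2, 0.0, 0.2]
grip_width: 0.0485
time: 8.15
tcp_pos: [0.5167, -0.3398, 0.1009]
tcp_rot: [[0.979, 0.001, 0.206], [-0.206, -0.001, 0.979], [0.002, -1.0, -0.001]]
force: [0.0, -0.0, -0.3]
grip_width: 0.0487
turn total deg [0.06 0.1  0.1 ] shift total mm [-1.3  1.5 -2.9] in tool [-1.5  2.9  1.2] time 8.2
[0.001, 0.001, 0.001, -0.031, 0.057, 0.024] norm 3.5mm 0.15deg
```

View pics/w8.png

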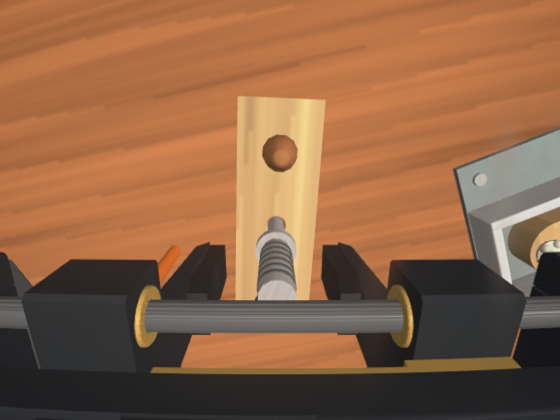

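```bash
python3 -m pendant '[0,0,0,-0.03,0.06,0.024,0.45, 0,0,0,0,0,0,0.7, 0,0,0,0,0,0,1, 0,0,0,0,0,0,1, 0,0,0,0,0,0,1]' 40
python3 -m pendant '[0,0,0,0,0,0,1, 0,0,0,0,0,0,1, 0,0,0,0,0,0,1, 0,0,0,0,0,0,1, 0,0,0,0,0,0,1]' 40
python3 - <<'E'
from h import *
from plant import env,snapshot
s=snapshot("wrist"); cv2.imwrite("pics/w9.png",s["image"][:,:,::-1]);pickle.dump(s,open("w9.pkl","wb"))
print(env.state()["force"],env.state()["torque"],env.state()["tcp_pos"])
E
```

```text
time: 8.62
tcp_pos: [0.5148, -0.3384, 0.0969]
tcp_rot: [[0.978, 0.0, 0.207], [-0.207, -0.0, 0.978], [0.0, -1.0, -0.0]]
force: [-0.2, 0.2, 0.1]
grip_width: 0.0239
time: 9.03
tcp_pos: [0.5149, -0.3383, 0.0968]
tcp_rot: [[0.978, 0.0, 0.207], [-0.207, -0.0, 0.978], [0.0, -1.0, -0.0]]
force: [0.1, 0.3, 0.5]
grip_width: 0.0151
[ 0.13718342 -0.60429949  1.04410779] [ 0.01368406 -0.04461195 -0.00224232] [ 0.51486763 -0.33833855  0.09679593]
```

View pics/w9.png

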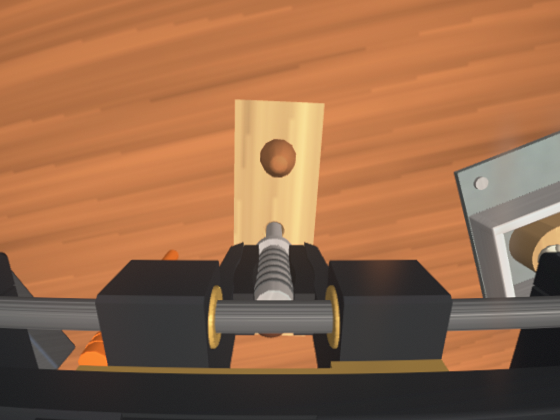

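```bash
python3 -m pendant '[0,0,0,0,-0.2,0,1, 0,0,0,0,-0.3,0,1, 0,0,0,0,-0.4,0,1, 0,0,0,0,-0.5,0,1, 0,0,0,0,-0.7,0,1]' 40
python3 -m pendant '[0,0,0,0,-0.6,0,1, 0,0,0,0,-0.3,0,1, 0,0,0,0,0,0,1, 0,0,0,0,0,0,1, 0,0,0,0,0,0,1]' 40
python3 - <<'E'
from h import *
from plant import env,snapshot
s=snapshot("wrist"); cv2.imwrite("pics/w10.png",s["image"][:,:,::-1]);pickle.dump(s,open("w10.pkl","wb"))
s=snapshot("scene"); crop(np.ascontiguousarray(s["image"][:,:,::-1]),60,120,260,270,4,"s10.png")
print(env.state()["force"],env.state()["torque"],env.state()["tcp_pos"])
E
```

```text
time: 9.5
tcp_pos: [0.5141, -0.3377, 0.2016]
tcp_rot: [[0.978, -0.003, 0.207], [-0.207, 0.003, 0.978], [-0.003, -1.0, 0.002]]
force: [0.4, 0.3, -0.9]
grip_width: 0.0146
time: 9.92
tcp_pos: [0.5144, -0.3379, 0.2453]
tcp_rot: [[0.978, -0.002, 0.207], [-0.207, 0.002, 0.978], [-0.002, -1.0, 0.001]]
force: [0.7, -0.2, -1.2]
grip_width: 0.0147
[-0.43569342  0.08897152 -1.03543985] [ 0.00525098  0.01128232 -0.01263506] [ 0.51444129 -0.33798858  0.2450702 ]
```

View pics/w10.png

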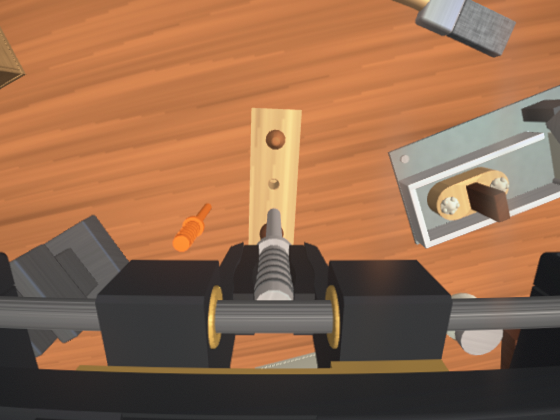

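View pics/s10.png

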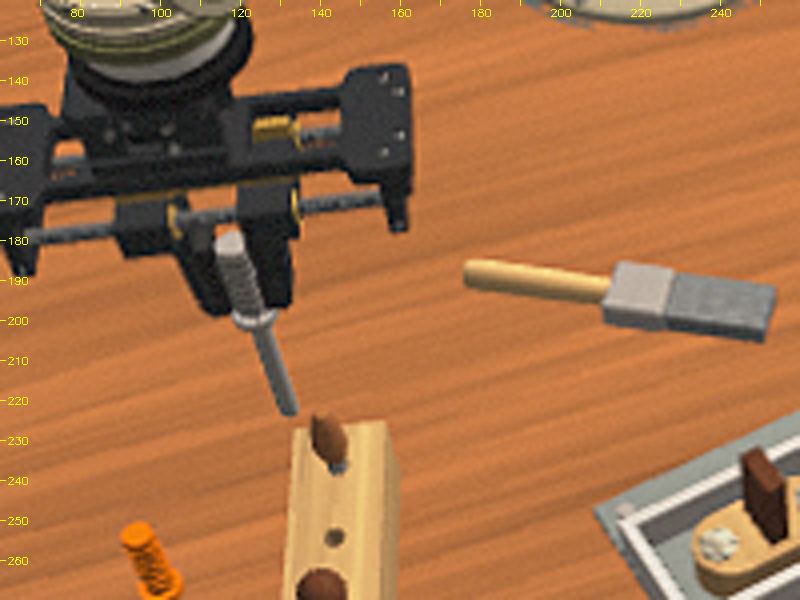

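```bash
cat > ins.py <<'E'
from h import *
M=np.array([.5051,-.0110,.074]); a=np.radians(10.4)
ex=np.array([np.cos(a),np.sin(a),0]);ey=np.array([-np.sin(a),np.cos(a),0]);th=np.radians(35)
u=np.array([0,0,np.cos(th)])-np.sin(th)*ex
Rt=np.stack([np.cross(-u,ey),-u,ey],1)
L=.0868
E
python3 - <<'E'
from ins import *
print(M+u*(L+.045))
plan(M+u*(L+.045),Rt,10)
E
```

```text
[ 0.43074458 -0.02464677  0.18196424]
turn total deg [  6.7  -21.67 -34.68] shift total mm [-83.7 313.3 -63.1] in tool [-146.5   64.   289.2] time 10.0167
[0.007, -0.024, -0.039, -0.293, 0.128, 0.578] norm 33.0mm 4.14deg
[0.007, -0.024, -0.039, -0.278, 0.118, 0.588] norm 33.0mm 4.14deg
[0.007, -0.024, -0.039, -0.263, 0.108, 0.597] norm 33.0mm 4.14deg
[0.007, -0.024, -0.039, -0.246, 0.1, 0.605] norm 33.0mm 4.14deg
[0.007, -0.024, -0.039, -0.229, 0.092, 0.613] norm 33.0mm 4.14deg
[0.007, -0.024, -0.039, -0.211, 0.086, 0.62] norm 33.0mm 4.14deg
[0.007, -0.024, -0.039, -0.193, 0.081, 0.627] norm 33.0mm 4.14deg
[0.007, -0.024, -0.039, -0.174, 0.078, 0.633] norm 33.0mm 4.14deg
[0.007, -0.024, -0.039, -0.154, 0.075, 0.638] norm 33.0mm 4.14deg
[0.007, -0.024, -0.039, -0.135, 0.074, 0.643] norm 33.0mm 4.14deg
```

```bash
python3 -m pendant '[0.007,-0.024,-0.039,-0.293,0.128,0.578,1, 0.007,-0.024,-0.039,-0.278,0.118,0.588,1, 0.007,-0.024,-0.039,-0.263,0.108,0.597,1, 0.007,-0.024,-0.039,-0.246,0.1,0.605,1, 0.007,-0.024,-0.039,-0.229,0.092,0.613,1]' 45
python3 - <<'E'
from ins import *
plan(M+u*(L+.045),Rt,5)
E
```

```text
time: 10.43
tcp_pos: [0.4721, -0.18, 0.2133]
tcp_rot: [[0.952, 0.306, 0.013], [-0.02, 0.021, 1.0], [0.306, -0.952, 0.026]]
force: [1.2, 0.2, 0.1]
grip_width: 0.0146
turn total deg [  3.65 -10.68 -16.97] shift total mm [-41.4 155.3 -31.3] in tool [-52.2  20.3 153.9] time 10.4333
[0.008, -0.024, -0.038, -0.209, 0.081, 0.616] norm 32.8mm 4.08deg
[0.008, -0.024, -0.038, -0.19, 0.077, 0.622] norm 32.8mm 4.08deg
[0.008, -0.024, -0.038, -0.171, 0.075, 0.628] norm 32.8mm 4.08deg
[0.008, -0.024, -0.038, -0.152, 0.073, 0.633] norm 32.8mm 4.08deg
[0.008, -0.024, -0.038, -0.133, 0.073, 0.637] norm 32.8mm 4.08deg
```

```bash
python3 -m pendant '[0.008,-0.024,-0.038,-0.209,0.081,0.616,1, 0.008,-0.024,-0.038,-0.19,0.077,0.622,1, 0.008,-0.024,-0.038,-0.171,0.075,0.628,1, 0.008,-0.024,-0.038,-0.152,0.073,0.633,1, 0.008,-0.024,-0.038,-0.133,0.073,0.637,1]' 45
python3 -m pendant '[0,0,0,0,0,0,1, 0,0,0,0,0,0,1, 0,0,0,0,0,0,1, 0,0,0,0,0,0,1, 0,0,0,0,0,0,1]' 45
python3 - <<'E'
from ins import *
from plant import env,snapshot
s=snapshot("wrist"); cv2.imwrite("pics/w11.png",s["image"][:,:,::-1]);pickle.dump(s,open("w11.pkl","wb"))
s=snapshot("scene"); crop(np.ascontiguousarray(s["image"][:,:,::-1]),200,110,360,230,5,"s11.png");pickle.dump(s,open("s11.pkl","wb"))
print(env.state()["force"],env.state()["torque"],env.state()["tcp_pos"])
plan(M+u*(L+.045),Rt,1)
E
```

```text
time: 10.85
tcp_pos: [0.4305, -0.0251, 0.1822]
tcp_rot: [[0.804, 0.566, -0.181], [0.15, 0.102, 0.983], [0.575, -0.818, -0.003]]
force: [1.2, 1.0, -0.9]
grip_width: 0.0143
time: 11.27
tcp_pos: [0.4326, -0.0274, 0.1832]
tcp_rot: [[0.805, 0.565, -0.18], [0.149, 0.101, 0.984], [0.574, -0.819, -0.003]]
force: [0.2, -0.7, -0.5]
grip_width: 0.0148
[-0.61644805 -0.21535755 -1.05082046] [-0.04915392  0.33710176 -0.03471597] [ 0.43232277 -0.02714801  0.18308682]
turn total deg [0.14 0.06 0.04] shift total mm [-1.6  2.5 -1.1] in tool [-1.5  0.3  2.7] time 11.3667
[0.002, 0.001, 0.0, -0.031, 0.006, 0.055] norm 3.2mm 0.16deg
```

View pics/w11.png

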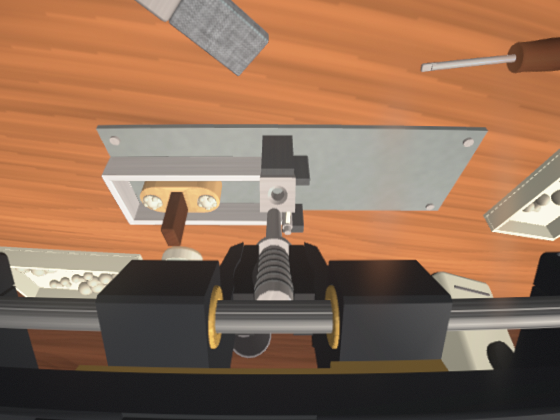

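View pics/s11.png

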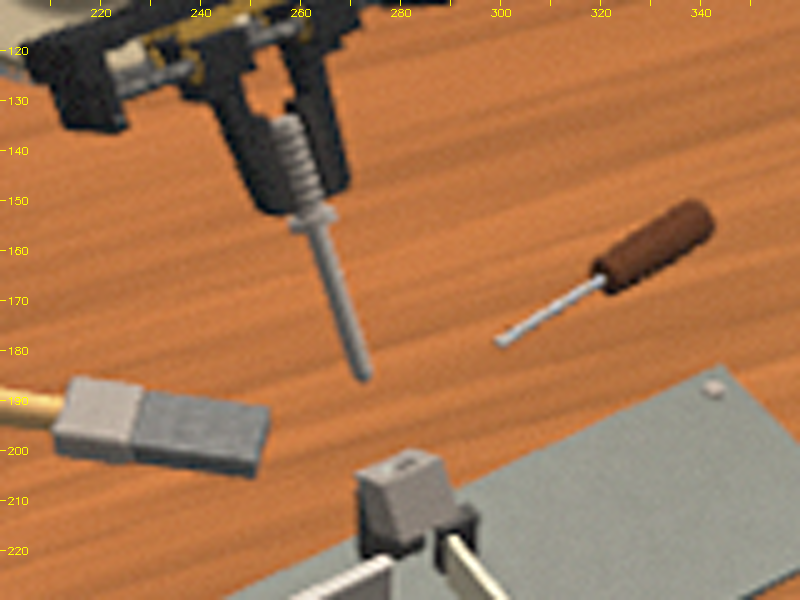

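Run:
```python
from ins import *
crop(cv2.imread("pics/w11.png"),235,125,325,305,4,"w11b.png")
w=cam(pickle.load(open("w11.pkl","rb")))
from plant import env
p=np.array([.43232277,-.02714801,.18308682]); r=env.state()["tcp_rot"]
print("proj M",proj(M,w),"proj pin pts (tip, collar, )",proj([p+r[:,1]*.0868,p+r[:,1]*.0108,p+r[:,1]*.05],w))
print("proj axis line beyond",proj([p+r[:,1]*(.0868+.045)],w))
```

```text
proj M [[277.73631334 195.54494681]] proj pin pts (tip, collar, ) [[274.46875891 212.00713009]
 [274.86094748 253.65984811]
 [274.6244524  228.51952116]]
proj axis line beyond [[274.3305175  197.37095945]]
```

View pics/w11b.png

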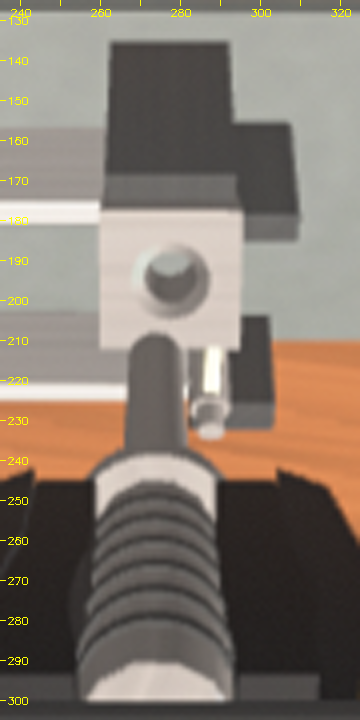

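```bash
python3 -m pendant '[0.002,0.001,0,-0.03,0,0.06,1, 0,0,0,0,0.2,0,1, 0,0,0,0,0.3,0,1, 0,0,0,0,0.2,0,1, 0,0,0,0,0,0,1]' 45
python3 -m pendant '[0,0,0,0,0,0,1, 0,0,0,0,0,0,1, 0,0,0,0,0,0,1, 0,0,0,0,0,0,1, 0,0,0,0,0,0,1]' 45
cat > chk.py <<'E'
import sys
from ins import *
from plant import env,snapshot
n=sys.argv[1]
s=snapshot("wrist"); im=np.ascontiguousarray(s["image"][:,:,::-1]); w=cam(s)
st=env.state(); p=st["tcp_pos"]; r=st["tcp_rot"]
d=r.T@(p-M); print("TCP rel to mouth along u: %.1f mm -> tip %.1f, collar %.1f; lateral tool x %.2f z %.2f"%((p-M)@u*1e3,((p-M)@u-L)*1e3,((p-M)@u-L+.076)*1e3,*( (Rt.T@(p-M))[[0,2]]*1e3)))
print("force tool",(r.T@st["force"]).round(1),"torque tool",(r.T@st["torque"]).round(2),"t",st["time"],"w",st["grip_width"])
print("M px",proj(M,w),"tip px",proj(p+r[:,1]*L,w),"collar px",proj(p+r[:,1]*(L-.076),w))
cv2.imwrite(f"pics/{n}full.png",im); crop(im,225,125,335,305,4,n+".png")
E
python3 chk.py w12
```

```text
time: 11.78
tcp_pos: [0.4516, -0.0181, 0.1553]
tcp_rot: [[0.809, 0.56, -0.18], [0.146, 0.104, 0.984], [0.569, -0.822, 0.002]]
force: [-0.2, -0.1, -0.4]
grip_width: 0.0149
time: 12.2
tcp_pos: [0.4512, -0.0185, 0.1567]
tcp_rot: [[0.808, 0.562, -0.179], [0.147, 0.102, 0.984], [0.571, -0.821, 0.0]]
force: [0.1, 0.5, -1.7]
grip_width: 0.0148
TCP rel to mouth along u: 98.8 mm -> tip 12.0, collar 88.0; lateral tool x 2.86 z 2.44
force tool [-0.1  0.5  0.2] torque tool [0.04 0.04 0.34] t 12.25 w 0.014353858287034522
M px [[271.06225533 204.8546048 ]] tip px [[274.10201262 212.28704251]] collar px [[274.35614219 254.01821175]]
```

View pics/w12.png

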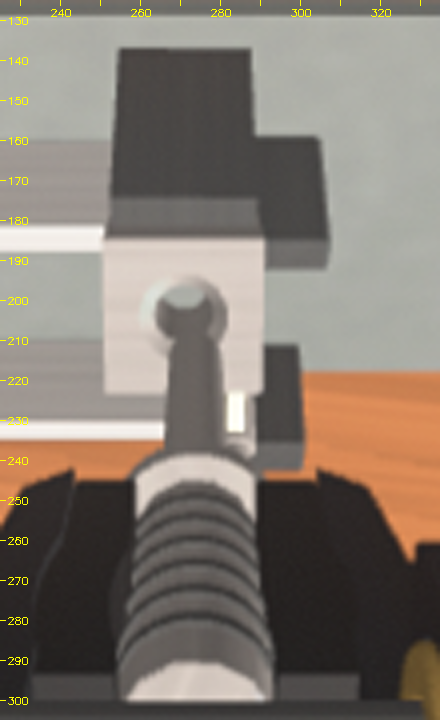

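```bash
python3 -m pendant '[0,0,-0.004,-0.03,0,-0.02,1, 0,0,-0.003,-0.03,0,-0.018,1, 0,0,0,0,0,0,1, 0,0,0,0,0,0,1, 0,0,0,0,0,0,1]' 45
python3 - <<'E'
from ins import *
plan(M+u*(L+.012),Rt,1)
E
python3 chk.py w13
```

```text
time: 12.67
tcp_pos: [0.4511, -0.0184, 0.1585]
tcp_rot: [[0.806, 0.565, -0.176], [0.144, 0.102, 0.984], [0.575, -0.818, 0.0]]
force: [-0.1, -0.2, -0.3]
grip_width: 0.0149
turn total deg [ 0.12 -0.21  0.07] shift total mm [-1.7 -2.8 -3.6] in tool [-3.9  1.7 -2.5] time 12.6667
[0.001, -0.002, 0.001, -0.077, 0.033, -0.049] norm 4.9mm 0.25deg
TCP rel to mouth along u: 100.4 mm -> tip 13.6, collar 89.6; lateral tool x 3.88 z 2.44
force tool [0.3 1.4 0. ] torque tool [0.03 0.03 0.33] t 12.7167 w 0.014857929885529262
M px [[271.17800023 202.60382383]] tip px [[273.9963849  212.34296237]] collar px [[274.22514611 254.09435794]]
```

View pics/w13.png

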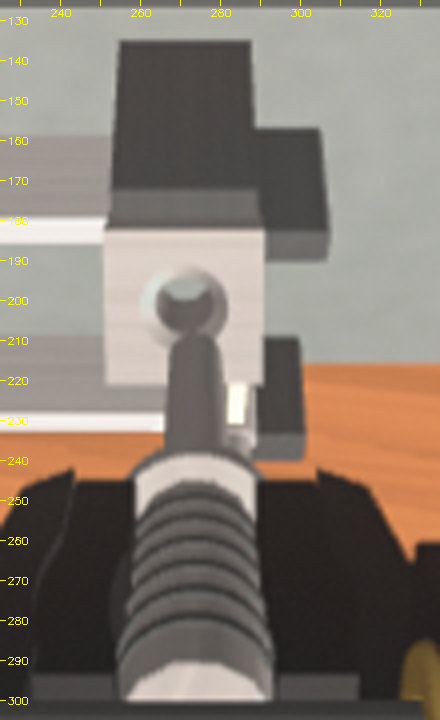

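Run:
```python
from plant import env
s=env.state();print(s["q"].round(3),s["qvel"].round(4),s["tau"].round(2)); print([x for x in dir(env) if not x.startswith('_')])
```

```text
[-0.526  0.147  2.093  0.787  0.553 -2.883] [ 0.0005  0.0021 -0.0002 -0.0008  0.0024 -0.0004] [-1.000e-02 -2.394e+01 -1.546e+01  8.000e-01 -4.200e-01 -1.000e-02]
['PlanningError', 'finish_job', 'grip_point_offset', 'state']
```

The last small correction didn't move the arm because joint 6 is at its range limit (-2.88). I'll turn the tool about the pin's own axis, away from that limit.

```bash
python3 -m pendant '[0,0.06,0,0,-0.05,0,1, 0,0.07,0,0,-0.05,0,1, 0,0.07,0,0,-0.05,0,1, 0,0.08,0,0,0,0,1, 0,0,0,0,0,0,1]' 45
python3 - <<'E'
from plant import env
s=env.state();print(s["q"].round(3),s["force"])
E
```

```text
time: 13.13
tcp_pos: [0.4469, -0.0192, 0.1647]
tcp_rot: [[0.803, 0.566, 0.187], [-0.292, 0.102, 0.951], [0.519, -0.818, 0.247]]
force: [-0.2, -1.1, -0.7]
grip_width: 0.0144
[-0.535  0.126  2.091  0.765  0.574 -2.422] [-0.18425293 -1.06684594 -0.70861929]
```

```bash
cat >> ins.py <<'E'
Rt=Rt@R.from_rotvec([0,np.radians(25.),0]).as_matrix()
off=Rt[:,2]*.0006   # pin sits 0.6 mm to tool -z
E
python3 - <<'E'
from ins import *
plan(M+u*(L+.015)+off,Rt,1)
E
```

```text
turn total deg [ 0.09 -0.63  0.12] shift total mm [ 0.9 -1.8 -7.2] in tool [-2.5  6.2 -3.3] time 13.1333
[0.001, -0.007, 0.001, -0.049, 0.124, -0.065] norm 7.4mm 0.65deg
```

```bash
python3 -m pendant '[0,-0.007,0,-0.025,0.06,-0.03,1, 0,0,0,-0.025,0.06,-0.03,1, 0,0,0,0,0,0,1, 0,0,0,0,0,0,1, 0,0,0,0,0,0,1]' 45
python3 - <<'E'
from ins import *
plan(M+u*(L+.015)+off,Rt,1)
E
python3 chk.py w14
```

```text
time: 13.55
tcp_pos: [0.4477, -0.0207, 0.1577]
tcp_rot: [[0.806, 0.565, 0.173], [-0.277, 0.102, 0.956], [0.523, -0.819, 0.238]]
force: [0.5, -1.1, -1.6]
grip_width: 0.0143
turn total deg [0.08 0.31 0.1 ] shift total mm [ 0.  -0.3 -0.1] in tool [ 0.   0.1 -0.3] time 13.55
[0.001, 0.003, 0.001, 0.001, 0.002, -0.005] norm 0.3mm 0.33deg
TCP rel to mouth along u: 102.0 mm -> tip 15.2, collar 91.2; lateral tool x 0.01 z 0.89
force tool [-0.8  0.1 -1. ] torque tool [-0.19  0.03  0.3 ] t 13.6 w 0.01480661368751684
M px [[273.29959295 206.41615019]] tip px [[274.26381433 212.13682253]] collar px [[274.62839322 253.80706773]]
```

View pics/w14.png

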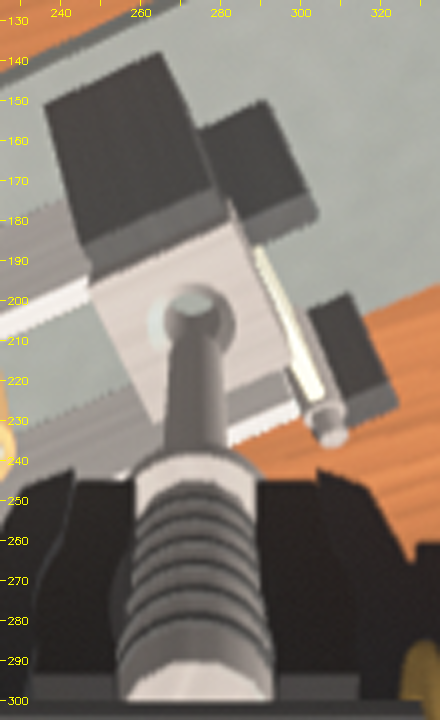

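```bash
python3 -m pendant '[0,0,0,0,0.1,-0.005,1, 0,0,0,0,0.12,0,1, 0,0,0,0,0.1,0,1, 0,0,0,0,0.1,0,1, 0,0,0,0,0.08,0,1]' 50
python3 chk.py w15; python3 -c "
from ins import *
plan(M+u*(L-.01)+off,Rt,1)
from plant import env;print(env.state()['q'].round(3))"
```

```text
time: 14.02
tcp_pos: [0.4621, -0.0183, 0.1365]
tcp_rot: [[0.807, 0.565, 0.174], [-0.277, 0.102, 0.955], [0.522, -0.819, 0.239]]
force: [-0.2, 0.3, -1.6]
grip_width: 0.0146
TCP rel to mouth along u: 75.9 mm -> tip -10.9, collar 65.1; lateral tool x -0.25 z 0.53
force tool [-0.4  1.4 -1. ] torque tool [-0.16 -0.02  0.26] t 14.0667 w 0.014752416639191827
M px [[273.60765791 216.36824047]] tip px [[274.17824058 211.75581964]] collar px [[274.49102345 253.26994236]]
turn total deg [0.07 0.25 0.04] shift total mm [-0.3 -0.1  0.9] in tool [ 0.3 -0.9  0.1] time 14.0667
[0.001, 0.003, 0.0, 0.005, -0.018, 0.001] norm 1.0mm 0.26deg
[-0.507  0.215  2.103  0.882  0.49  -2.551]
```

View pics/w15.png

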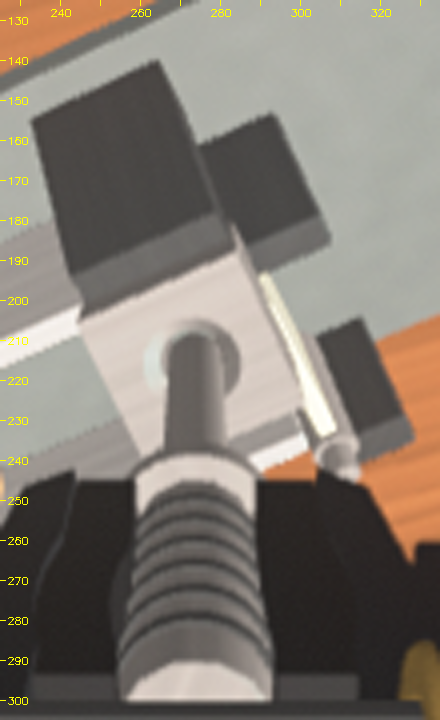

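```bash
python3 -m pendant '[0,0.03,0,0.004,0.1,0,1, 0,0.03,0,0,0.12,0,1, 0,0.03,0,0,0.12,0,1, 0,0.03,0,0,0.12,0,1, 0,0.03,0,0,0.1,0,1]' 50
sed -i 's/radians(25.)/radians(38.5)/' ins.py
python3 chk.py w16; python3 -c "
from ins import *
plan(M+u*(L-.04)+off,Rt,1)
from plant import env;print(env.state()['q'].round(3))"
```

```text
time: 14.48
tcp_pos: [0.478, -0.0155, 0.1139]
tcp_rot: [[0.743, 0.565, 0.359], [-0.495, 0.102, 0.863], [0.451, -0.819, 0.355]]
force: [-0.8, -0.0, -0.7]
grip_width: 0.0146
TCP rel to mouth along u: 48.0 mm -> tip -38.8, collar 37.2; lateral tool x -0.06 z 0.46
force tool [-0.2  1.   0.2] torque tool [-0.26 -0.03  0.25] t 14.5333 w 0.014329047910975293
M px [[273.68508607 229.01978143]] tip px [[274.16836857 211.52674377]] collar px [[274.50006381 252.92376214]]
turn total deg [ 0.06 -0.04  0.07] shift total mm [ 0.8  0.2 -0.9] in tool [0.1 1.2 0.1] time 14.5333
[0.001, -0.0, 0.001, 0.001, 0.023, 0.003] norm 1.2mm 0.10deg
[-0.475  0.291  2.099  0.994  0.429 -2.41 ]
```

View pics/w16.png

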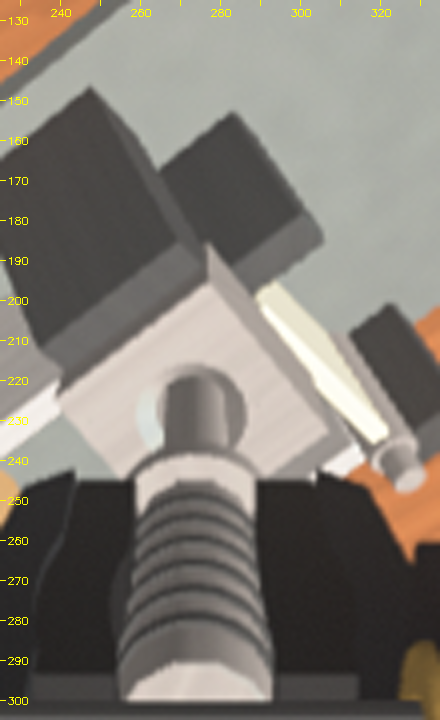

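```bash
python3 -m pendant '[0,0.02,0,0,0.1,0,1, 0,0.02,0,0,0.12,0,1, 0,0.02,0,0,0.12,0,1, 0,0.02,0,0,0.12,0,1, 0,0.02,0,0,0.1,0,1]' 50
sed -i 's/radians(38.5)/radians(47.5)/' ins.py
python3 chk.py w17; python3 -c "
from ins import *
plan(M+u*(L-.072)+off,Rt,1)
from plant import env;print(env.state()['q'].round(3))"
```

```text
time: 14.95
tcp_pos: [0.4938, -0.0128, 0.0911]
tcp_rot: [[0.677, 0.565, 0.471], [-0.623, 0.102, 0.775], [0.391, -0.819, 0.421]]
force: [-0.6, 0.4, -0.6]
grip_width: 0.0149
TCP rel to mouth along u: 20.0 mm -> tip -66.8, collar 9.2; lateral tool x 0.05 z 0.45
force tool [-0.4  0.5 -0.3] torque tool [-0.28 -0.07  0.24] t 15.0 w 0.014666587183301901
M px [[273.72410104 245.85852561]] tip px [[274.20130319 211.45386024]] collar px [[274.55731659 252.80279597]]
turn total deg [0.05 0.04 0.1 ] shift total mm [ 3.   0.7 -4.2] in tool [-0.1  5.2  0.2] time 15.0
[0.001, 0.0, 0.001, -0.001, 0.104, 0.003] norm 5.2mm 0.12deg
[-0.445  0.365  2.089  1.126  0.38  -2.374]
```

View pics/w17.png

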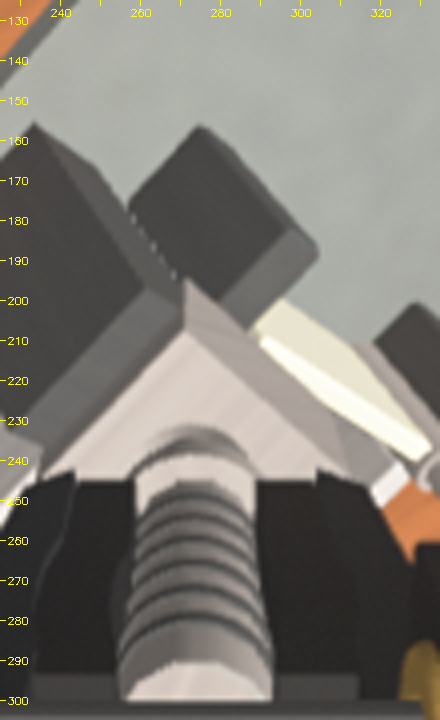

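```bash
python3 -m pendant '[0,0,0,0,0.06,0,1, 0,0,0,0,0.05,0,1, 0,0,0,0,0.03,0,1, 0,0,0,0,0.02,0,1, 0,0,0,0,0.02,0,1]' 50
python3 chk.py w18
```

```text
time: 15.42
tcp_pos: [0.4987, -0.0119, 0.084]
tcp_rot: [[0.678, 0.565, 0.469], [-0.622, 0.102, 0.777], [0.391, -0.819, 0.42]]
force: [-0.6, 0.4, -1.4]
grip_width: 0.0143
TCP rel to mouth along u: 11.8 mm -> tip -75.0, collar 1.0; lateral tool x 0.11 z 0.54
force tool [-1.5  0.4 -0.5] torque tool [-0.4  -0.    0.36] t 15.4667 w 0.014411397314406011
M px [[273.67360612 252.15351657]] tip px [[274.28988285 211.70827715]] collar px [[274.67810991 253.20112906]]
```

View pics/w18.png

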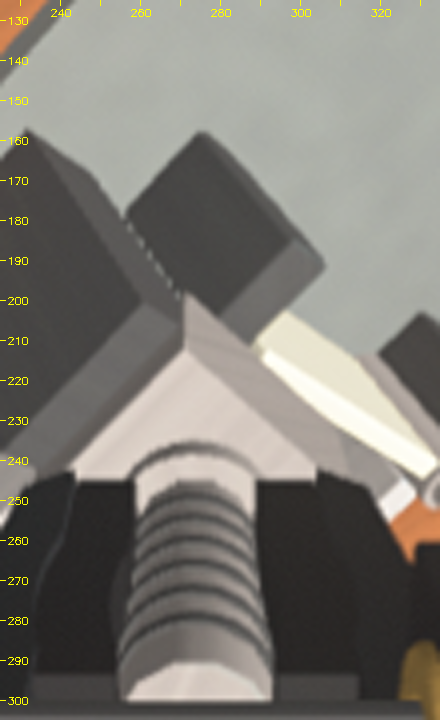

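Collar is about 1 mm from the mouth. I'll seat it with small steps and watch the force.

```bash
python3 -m pendant '[0,0,0,0,0.02,0,1, 0,0,0,0,0.01,0,1, 0,0,0,0,0.01,0,1, 0,0,0,0,0,0,1, 0,0,0,0,0,0,1]' 50
python3 chk.py w19
```

```text
time: 15.88
tcp_pos: [0.4992, -0.0117, 0.0833]
tcp_rot: [[0.678, 0.566, 0.469], [-0.622, 0.101, 0.777], [0.393, -0.818, 0.42]]
force: [-15.3, -2.7, 17.0]
grip_width: 0.0149
TCP rel to mouth along u: 11.0 mm -> tip -75.8, collar 0.2; lateral tool x 0.07 z 0.59
force tool [ -2.2 -22.7  -2.5] torque tool [-0.66 -0.01  0.4 ] t 15.9333 w 0.014416422355842728
M px [[273.60884418 252.88704809]] tip px [[274.29522307 211.70946886]] collar px [[274.68864465 253.22628913]]
```

```bash
python3 -m pendant '[0,0,0,0,-0.008,0,0.55, 0,0,0,0,0,0,0.55, 0,0,0,0,0,0,0.55, 0,0,0,0,0,0,0.55, 0,0,0,0,0,0,0.55]' 50
python3 chk.py w20
```

```text
time: 16.35
tcp_pos: [0.4998, -0.0117, 0.0827]
tcp_rot: [[0.678, 0.566, 0.469], [-0.622, 0.102, 0.776], [0.391, -0.818, 0.421]]
force: [0.2, 0.8, -0.3]
grip_width: 0.0396
TCP rel to mouth along u: 10.2 mm -> tip -76.6, collar -0.6; lateral tool x 0.19 z 0.59
force tool [-0.6 -0.7  0.1] torque tool [-0.18  0.03  0.17] t 16.4 w 0.03962281887630021
M px [[273.57930053 253.2362545 ]] tip px [[274.28433447 211.64736126]] collar px [[274.67402796 253.15156946]]
```

View pics/w20full.png

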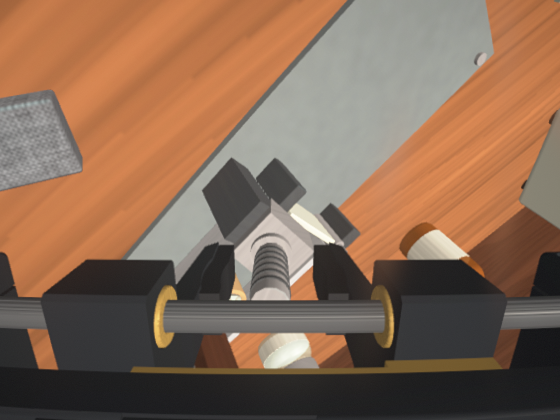

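The pin is free between the open fingers at (271,275) and its collar is on the mouth. I'll retreat along the pin axis.

```bash
python3 -m pendant '[0,0,0,0,-0.2,0,0.5, 0,0,0,0,-0.4,0,0.5, 0,0,0,0,-0.5,0,0.5, 0,0,0,0,-0.5,0,0.5, 0,0,0,0,-0.4,0,0.5]'
python3 -m pendant '[0,0,0,0,-0.4,0,0.5, 0,0,0,0,-0.3,0,0.5, 0,0,0,0,-0.1,0,0.5, 0,0,0,0,0,0,0.5, 0,0,0,0,0,0,0.5]'
python3 chk.py w21
python3 - <<'E'
from h import *
from plant import env,snapshot
s=snapshot("scene"); im=np.ascontiguousarray(s["image"][:,:,::-1]); cv2.imwrite("pics/s21full.png",im); crop(im,200,150,360,290,5,"s21.png")
s=snapshot("top"); im=np.ascontiguousarray(s["image"][:,:,::-1]); cv2.imwrite("pics/t21full.png",im)
print(env.state()["q"].round(3))
E
```

```text
time: 16.82
tcp_pos: [0.4421, -0.0219, 0.1655]
tcp_rot: [[0.678, 0.565, 0.47], [-0.622, 0.101, 0.777], [0.391, -0.819, 0.42]]
force: [0.3, -0.2, -0.2]
grip_width: 0.0443
time: 17.23
tcp_pos: [0.4206, -0.026, 0.1971]
tcp_rot: [[0.678, 0.566, 0.47], [-0.622, 0.102, 0.776], [0.391, -0.818, 0.421]]
force: [-0.6, -0.2, -0.6]
grip_width: 0.0441
TCP rel to mouth along u: 149.7 mm -> tip 62.9, collar 138.9; lateral tool x -0.34 z 0.52
force tool [ 0.1  0.1 -0.4] torque tool [-0.23  0.03  0.17] t 17.2833 w 0.04406009099490009
M px [[273.62136795 192.19428475]] tip px [[274.2418477  211.27448207]] collar px [[274.61195325 252.68870907]]
[-0.608  0.014  2.085  0.679  0.704 -1.988]
```

View pics/w21full.png

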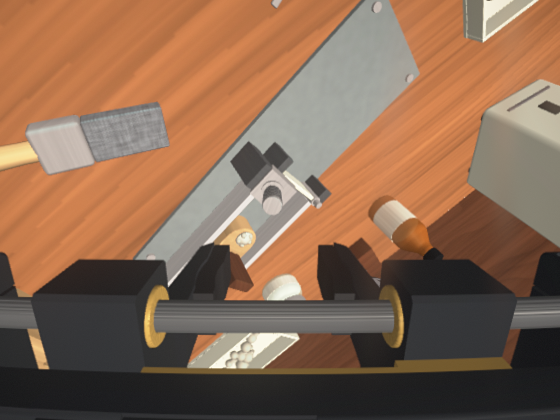

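View pics/s21.png

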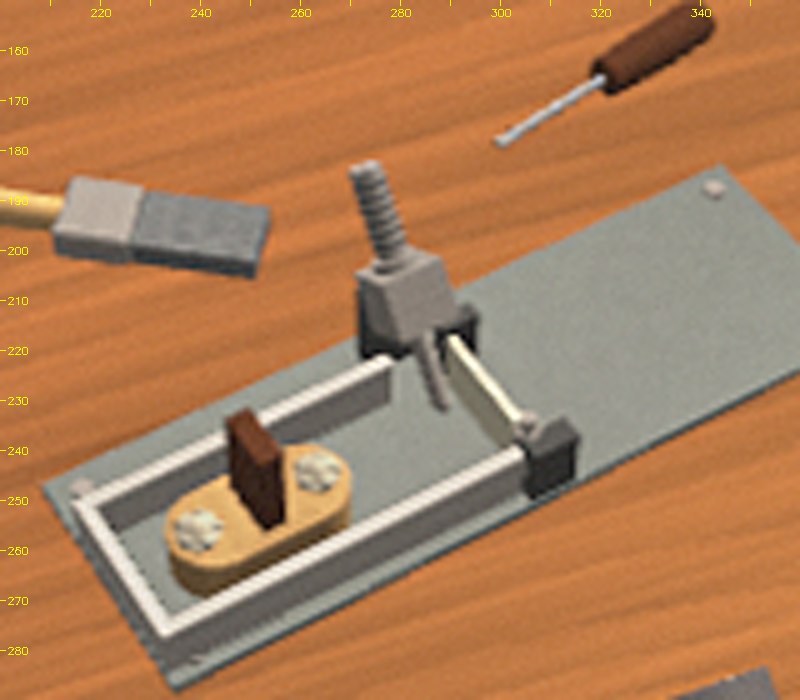

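View pics/t21full.png

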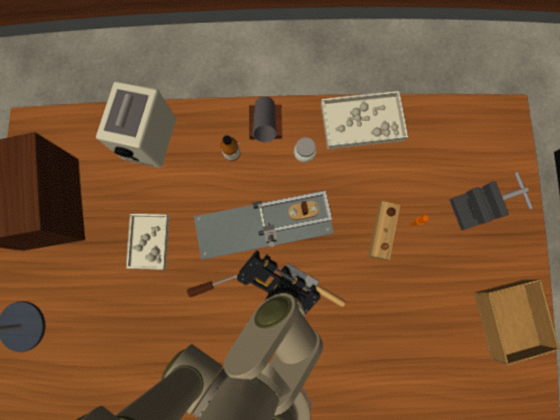

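The scene view shows the pin through the bush, with its collar on the mouth at about (279,203) and its tip behind the closed gate at (289,231). The carrier is inside at about (252,247). I'll do one numeric check of seating depth before handing in.

Run:
```python
from ins import *
from plant import env
for k in (.05,.053,.056): print(k,(proj(M+u*k,"scene")-proj(M,"scene")+np.array([280.7,202.5])).round(1), "seen top-centre ~ (273.2,183.5)")
print(env.state()["force"],env.state()["time"])
env.finish_job()
```

```text
0.05 [[274.2 182.8]] seen top-centre ~ (273.2,183.5)
0.053 [[273.8 181.6]] seen top-centre ~ (273.2,183.5)
0.056 [[273.4 180.4]] seen top-centre ~ (273.2,183.5)
[-0.4450445  -0.0668426  -0.29413142] 17.3833
the job is handed in; nothing more can be done
```

I finished the job and handed it in at 17.4 s of the 58 s allowed. One thing could count against it: joint 6 may briefly have passed its range limit.

- **Carrier:** I slid it along the lane held by its rib and released it at bay y ≈ -123 mm. The tool stayed within about 1 mm of the same height throughout. The pictures show it wholly inside the bay with the gate closed behind it.
- **Lock pin:** I took it from the middle rack hole and pushed it down the bush until the collar pressed on the mouth with about 23 N. I then let go and backed away along its axis.

**Last checks:**
- **Pin:** The collar sits on the bush mouth and the tip passes behind the closed gate. The pin's top was seen about 1 px from where a fully seated pin should appear.
- **Other objects:** The rack's other tools, the orange look-alike, brush, graver, bottle and jar all look unmoved.
- **Robot:** The force reading was back to near zero, and the gripper was about 100 mm clear of the pin.

**What went wrong:** just before insertion, joint 6 read -2.883 against its stated limit of -2.88, and a small correction had no effect. I turned the gripper about the pin's axis to move off the limit and corrected the aim to within about 0.3 mm. The pin then went in with almost no sideways force. I can't tell whether that 0.003 rad reading counts as passing the range.

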